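# Index a sample changer with a flat driver on its slotted drive screw

## Robot

A 6-joint arm with a two-finger parallel gripper is mounted at the origin on a cart in front of the work surface, level with it; the furniture and walls round the work are solid. World frame = base frame: x ahead of the robot, y to its left, z up, the work surface at z = 0. Lengths are in mm, angles in rad, forces in N, time in s.
With the tool pointing down it reaches from about 275 to 1000 mm from the base axis. Payload 8.4 kg.
Tool frame: the origin (TCP) lies between the finger pads; the fingertips stand 11 mm ahead of it and the grasp point (between the pads) lies 8 mm behind it; z points along the fingers, y is the direction in which the jaws open and shut (so a half turn about z gives the same grasp; the last joint's range is limited). The gripper opens to 85 mm and grips with 20 to 120 N. Pads are 22 mm wide; open, the fingers measure 114 mm over their backs; the gripper's body (76 mm by 85 mm) begins 54 mm behind the grasp point. The pads swing forward as they close: fully open they stand 13 mm farther back than shut.
Start: joints at [-1.155, 0.353, 1.633, -0, 1.155, -0.002], TCP at [253.593, -571.243, 242.281] pointing down, gripper open.
Joint ranges: [-2.63, 2.63], [-0.92, 2.1], [0.06, 2.66], [-1.3, 4.44], [0, 2.69], [-3.02, 3.02]. Speed limits (rad/s): [2.22, 2.22, 2.79, 3.14, 3.14, 3.14].

## Interface

Orientations are given as [roll, pitch, yaw] about the fixed x, y, z axes, in that order (R = Rz(yaw) Ry(pitch) Rx(roll)).
In Python, from rig import r, eyes gives the robot as it stands. The module is installed in compiled form; this text tells all that it offers.
- The arm moves only by the tool servo_tool, never from a script. Its argument "rows" is a list of rows, each a list of 3 entries, a list of its own where there are three numbers: the shift along the world's x, y, z in cm, then the turn about the world's z in rad, then the finger opening in cm, from 0 to 8.54. A call has 1 to 5 rows; each row shifts and turns the commanded pose from where the row before left it; what a row does not reach is not made up. A row lasts 1/12 s, in which the tool goes at most 41.7 mm and 7.16 degrees, less where a joint would pass 70% of its speed; a pose out of reach is approached as far as the arm can. A call is refused whole if a number of a shift passes 4.17 or a number of a turn 0.125, either way. A call with a gripper value outside its range is refused whole. The fingers move at their own pace and stop on an object; "squeeze" is the grip in N (left out, the last holds). Time passes only in rows, so rows that do not move let the fingers close. It gives the time, the measured TCP pose, the force and the opening at its end, in the units of the state.
- r.sense(): the state, without advancing time (a new reading comes with each control period).
- eyes.grab_frame(name): name is "scene" or "top"; returns a dict with "frame" (384x512x3 uint8, red, green, blue), "depth" (384x512 float32, mm along the optical axis (not along the pixel's ray), 0 where there is no reading), "vertical_fov" (degrees; the focal length in pixels is half the picture's height over the tangent of half this angle, whatever the lens; pixels are square), "cx", "cy" (the principal point, pixels), "camera_from_world" (4x4, takes a point from world to camera coordinates). Camera axes: x right, y down, z forward; pixel columns grow to the right and rows downward; lengths in mm; the calibration is good to about 2 mm. A picture is of the moment at which its call begins.
- r.sign_off(): hands the job in, once; it reports no verdict.
The state is a dict: "clock": time; "qpos": joint angles; "qvel": joint speeds; "joint_efforts": joint torques, N m; "eef_pos": TCP position; "tcp_rot": TCP orientation; "contact_force": force on the tool from outside, world axes, zero at the start; "wrist_torque": the same for the moment, N m; "opening": opening from 0.0 (shut) to 1.0 (fully open).
Only numpy, scipy, OpenCV 4.12 (cv2) and the standard library are available. Lean on these libraries where they do the work, as an engineer would, in place of code of your own. Each camera call takes 0.05 s, during which the arm holds its last target.

## Task

Bring the vial on the sample changer round to the reader: take the flat-bladed driver out of the tool rack, seat its blade in the slotted drive screw and, keeping it seated while you turn, turn the screw (in several bites if you like) until the vial stands squarely in front of the reader's window. Then put the driver back, upright and all the way down, in the rack hole it came from. Turn the carousel only by the screw, leave the vial standing in its pocket and do not disturb the nut driver or the other things on the bench.

Things in the scene. Friction and masses are not known exactly. Their poses are not given: they have to be found in the camera images.
- flat_driver: flat-bladed driver, 140 mm long, 0.11 kg, upright in one of the two rack holes (which one varies). Origin at the blade's tip, z up the driver. Blade 14 mm wide (x), 2.5 mm thick (y), rounded nose, to z = 16 mm; 10 mm round shaft; 32 mm flange whose underside (z = 65 mm) rests on the rack; flat-sided black handle, z = 70 to 138 mm, 30 mm wide along x, 22 mm thick along y.
- blade_tip (a point): middle of the driver's blade edge (same point and axes as the driver's origin).
- nut_driver: nut driver of the same length and flange in the other rack hole; round, waisted handle 28 mm across and round 13 mm shaft without a blade; not needed, leave it.
- tool_rack: fixed grey rack, 175 mm long (x), 56 mm wide (y), top at 80 mm; a 12 mm thick top plate on end legs with two square 20 mm through holes centred at x = -50 and +50 mm, y = 0; open along its long sides. Origin at the centre of its underside. A driver in a hole has its tip 15 mm above the bench.
- sample_changer: fixed changer: round aluminium base 216 mm across and 14 mm high with a grey gear housing (56 x 50 mm, 29 mm high) on an extension; origin on the carousel's axis, on the bench, z up. The drive screw's axis is at x = 0, y = -115 mm.
- carousel (a joint): angle (rad) of the white three-pocket carousel (140 mm across, upper face 31 mm above the bench) in the changer's frame; 0 at the start, positive anticlockwise from above. Geared to the drive screw and held by it: carousel = -0.25 x drive_screw, so it turns the opposite way at a quarter of the rate.
- drive_screw (a joint): angle (rad) of the drive screw, 0 at the start, positive anticlockwise from above; several turns of travel each way, stiff turning (about 0.05 N m), stays where it is left.
- screw_slot (a point): centre of the floor of the drive screw's slot, 35 mm above the bench; x along the slot, z up. Steel head 20 mm across; slot 5 mm wide, 7 mm deep, right across the head; round it a fixed collar, 22 mm bore, 33 mm outside, rim 10 mm above the slot's floor.
- vial_pocket (a point): floor of the carousel pocket that holds the vial, 41 mm from the carousel's axis; its x axis points from the pocket towards the carousel's axis and it turns with the carousel. Each pocket is four 16 mm high steel pins.
- vial: glass vial with ribbed cap, 45 mm across, 79 mm tall, loose in its pocket; origin at the centre of its underside.
- reader: fixed black reader head, 18 x 28 mm, top 84 mm above the bench. Its origin is on the carousel's axis; the head stands 89 mm from it in direction -x, so its x points from the window to the axis. The vial is squarely in front when this x and the vial pocket's x are parallel; at the start the carousel must still turn clockwise from above by 0.4 to 0.75 rad.
- reader_window (a point): the narrow window of the reader head, 80 mm from the carousel's axis, 64 mm above the bench.
- check_weight: plain grey steel check weight with a knob, 31 mm across, 44 mm tall, beside the drive screw; a bystander; origin at the centre of its underside.
- dish: clear round dish, 62 mm across, 12 mm tall; a bystander; origin at the centre of its underside.
- sample_pot: white sample pot with screw lid, 49 mm across, 59 mm tall; a bystander; origin at the centre of its underside.
- jar: reagent jar, 67 mm across, 128 mm tall; a bystander; origin at the centre of its underside.
- timer: small square timer, 63 x 63 x 20 mm; a bystander; origin at the centre of its underside.
- rack_pot: white sample pot with screw lid, 49 mm across, 59 mm tall, beside the tool rack; a bystander; origin at the centre of its underside.
Things that resemble listed ones, but are neither listed nor needed, are in the scene too. What is shaped like the vial but blue is not meant. Leave any orange or yellow look-alike of the flat_driver alone.

How it is judged (in metres and radians):
On the way, in this order (a step that is already met when the one before it is completed fails the run):
1. the blade is seated in the screw's slot, the carousel not yet turned (horizontal distance between blade_tip and screw_slot below 0.007 m and z of blade_tip in the frame of screw_slot below 0.0035 m and angle between the x axis of flat_driver and the x axis of screw_slot, either way round below 0.4 rad and value of joint carousel above -0.1 rad), for 0.1 s.
2. with the blade seated in the slot, the vial has been brought in front of the reader (horizontal distance between blade_tip and screw_slot below 0.007 m and z of blade_tip in the frame of screw_slot below 0.0035 m and angle between the x axis of flat_driver and the x axis of screw_slot, either way round below 0.4 rad and angle between the x axis of vial_pocket and the x axis of reader, either way round below 0.06 rad and value of joint carousel below -0.2 rad), for 0.1 s.
At the end, for the whole second after the job is handed in: the vial's pocket points at the reader to within 0.06 rad (about 3.5 degrees), the vial stands upright in its pocket, and the flat driver is back in the rack hole it came from, within 8 mm, upright (0.1 rad), released and at rest (angle between the x axis of vial_pocket and the x axis of reader, either way round below 0.06 rad and value of joint carousel below -0.2 rad and distance of flat_driver from where it was at the start of the episode below 0.008 m and angle between each of flat_driver, vial's own z axis and vertical below 0.1 rad and linear speed of flat_driver below 0.02 m/s and horizontal distance between vial and vial_pocket below 0.008 m); the robot touches nothing.
It fails at once if the fingers push the carousel, the vial or the reader (contact force between the fingers and vial above 1 N or contact force between the fingers and reader above 1 N or contact force between the fingers and sample_changer above 1 N).
It fails at once if the nut driver is moved by more than 20 mm or tipped (distance of nut_driver from where it was at the start of the episode above 0.02 m or angle between nut_driver's own z axis and vertical above 0.25 rad).
It fails at once if another thing on the bench is moved by more than 25 mm or tipped (distance of any of check_weight, dish, sample_pot, jar, timer, rack_pot from where it was at the start of the episode above 0.025 m or angle between any of check_weight, dish, sample_pot, jar, timer, rack_pot's own z axis and vertical above 0.4 rad).
It also fails if it takes over 67 s, if anything falls off the work surface, if the arm or the gripper's body presses on something with over 40 N, if the wrist force passes 120 N, or if a joint passes its speed limit or range.

## Working session

There is one attempt and no reset: what is moved stays moved. The work goes in short steps, Python scripts to look and compute and a tool call to move; the robot and the scene stay as the last step left them, time stands still between calls to the robot, and variables do not carry over. Pictures are saved under pics/ and viewed, and the job is handed in when it is done.

Besides the shell and the picture viewer there is one more tool, called after "Request:" as name([rows], argument=value, ...), one row to a line, values as JSON. servo_tool: Moves the arm, as the interface text tells. Its arguments: {"type":"object","properties":{"rows":{"type":"array"},"squeeze":{"type":"number"}},"required":["rows"]}

```bash
mkdir -p pics
cat > h.py <<'E'
import numpy as np, cv2
from rig import r, eyes
def grab(n):
    d=eyes.grab_frame(n); np.savez('%s.npz'%n,**{k:np.array(v) for k,v in d.items()}); return d
def load(n): return dict(np.load('%s.npz'%n))
def save(d,name,box=None,s=1):
    im=d['frame'][:,:,::-1]
    if box: im=im[box[1]:box[3],box[0]:box[2]]
    im=cv2.resize(np.ascontiguousarray(im),None,fx=s,fy=s,interpolation=cv2.INTER_CUBIC); cv2.imwrite('pics/'+name,im)
def foc(d): return d['frame'].shape[0]/2/np.tan(np.radians(float(d['vertical_fov']))/2)
def cam(d): 
    T=np.linalg.inv(d['camera_from_world']); return T
def px(d,u,v,z=None):
    """pixel -> world; with z plane or depth"""
    f=foc(d); ray=np.array([(u-d['cx'])/f,(v-d['cy'])/f,1.]); T=cam(d)
    if z is None:
        D=float(d['depth'][int(round(v)),int(round(u))]); return T[:3,:3]@(ray*D)+T[:3,3]
    w=T[:3,:3]@ray; return T[:3,3]+w*(z-T[2,3])/w[2]
def proj(d,p):
    c=d['camera_from_world']@np.append(p,1.); f=foc(d); return np.array([f*c[0]/c[2]+d['cx'],f*c[1]/c[2]+d['cy']])
E
python3 - <<'E'
from h import *
np.set_printoptions(precision=3,suppress=True)
for n in ('scene','top'):
    d=grab(n); save(d,n+'0.png',s=1.5); print(n,cam(d),d['vertical_fov'],d['cx'],d['cy'])
print(r.sense())
E
```

```text
scene [[   0.897    0.319   -0.307  923.344]
 [   0.442   -0.616    0.652 -810.164]
 [   0.019   -0.72    -0.694  984.265]
 [   0.       0.       0.       1.   ]] 50.025315331591045 263.33421613371917 196.6143207206745
top [[   0.355   -0.838    0.414 -248.93 ]
 [  -0.935   -0.319    0.156 -257.745]
 [   0.001   -0.442   -0.897 1799.121]
 [   0.       0.       0.       1.   ]] 43.13368728293407 258.41024046668053 184.23569888595617
{'clock': 0.1, 'qpos': array([-1.155,  0.354,  1.634,  0.   ,  1.155, -0.002]), 'qvel': array([-0.001, -0.002, -0.   ,  0.   ,  0.   ,  0.   ]), 'joint_efforts': array([ -0.001, -60.636, -34.282,  -0.   ,   0.004,   0.   ]), 'eef_pos': array([ 253.444, -570.886,  241.638]), 'tcp_rot': array([-3.14 , -0.   ,  0.418]), 'contact_force': array([-0.665, -0.308, -0.112]), 'wrist_torque': array([-0.034,  0.004, -0.007]), 'opening': 0.9984359550975181}
```

View pics/scene0.png

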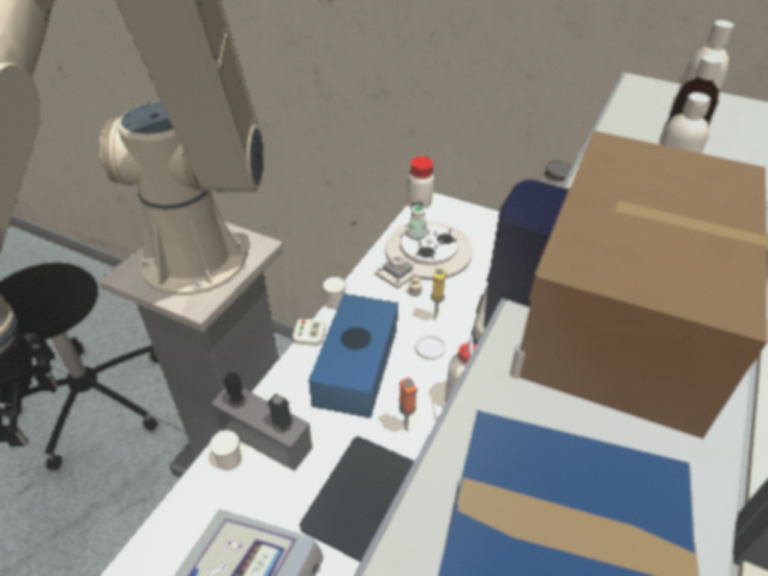

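View pics/top0.png

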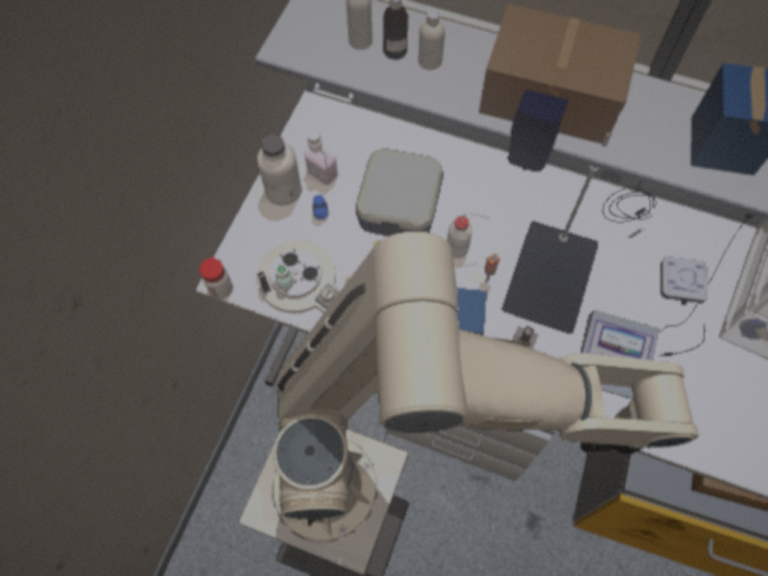

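The scene view shows the rack near (262,425)/1.5 with two black handles, and the changer near (428,245)/1.5 with the housing at (398,268)/1.5. In the top view the arm hides the rack. I'll enlarge these.

Run:
```python
from h import *
np.set_printoptions(precision=1,suppress=True)
d=load('scene'); save(d,'rack0.png',(130,235,220,325),8); save(d,'chg0.png',(245,95,335,205),7)
t=load('top'); save(t,'chgtop0.png',(125,140,245,220),6)
```

```text
(no output)
```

View pics/rack0.png

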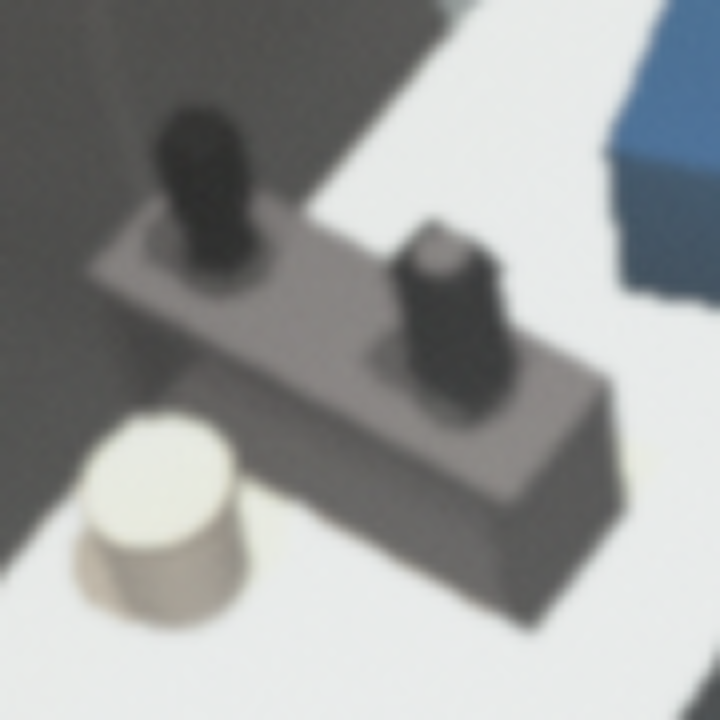

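View pics/chg0.png

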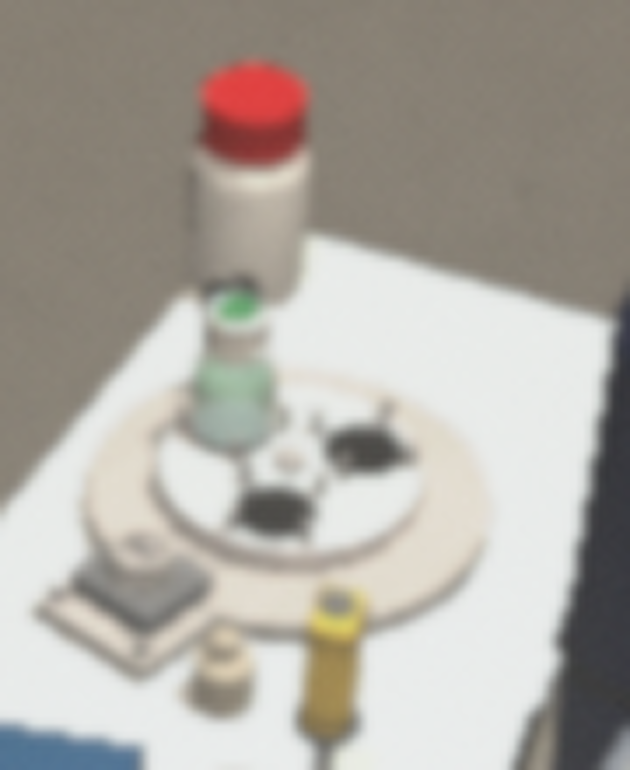

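View pics/chgtop0.png

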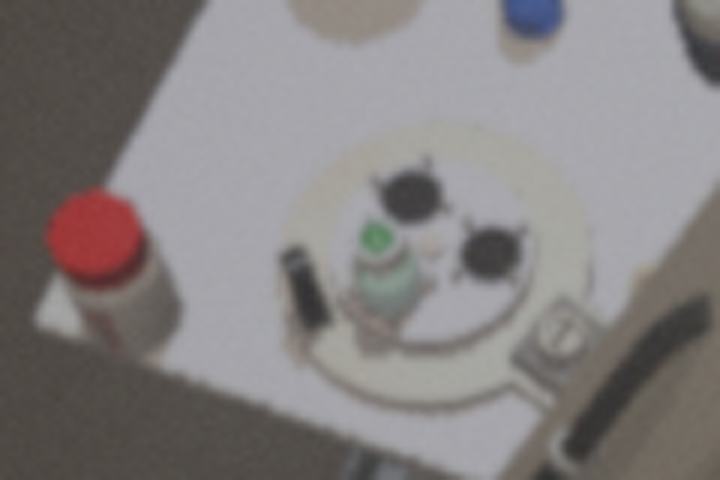

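The right rack handle, crop (440,320), has flat sides and a flat grey top, so it is the flat driver. The left one, (205,190), is round and waisted. The top crop shows the screw at (562,337) with its slot visible, and the reader at (305,290). Now I'll measure with depth.

```bash
cat >> h.py <<'E'
def cloud(d):
    f=foc(d); v,u=np.mgrid[0:384,0:512]; D=d['depth']
    P=np.stack([(u-d['cx'])/f*D,(v-d['cy'])/f*D,D],-1); T=cam(d); W=P@T[:3,:3].T+T[:3,3]; W[D<=0]=np.nan; return W
E
python3 - <<'E'
from h import *
np.set_printoptions(precision=1,suppress=True)
d=load('scene'); t=load('top')
S=lambda x,y:(130+x/8-.44,235+y/8-.44)
for n,p,z in [('cornerL',(88,268),80),('cornerBR',(515,505),80),('cornerR',(610,378),80),('flat top',(445,253),153),('nut top',(203,125),153)]:
    u,v=S(*p); print(n,(round(u),round(v)),px(d,u,v,z),px(d,u,v))
C=lambda x,y:(245+x/7-.43,95+y/7-.43)
for n,p,z in [('car centre',(290,460),31),('screw',(143,548),42),('vial cap',(237,305),110),('check',(228,645),40)]:
    u,v=C(*p); print(n,(u,v),px(d,u,v,z),px(d,u,v))
K=lambda x,y:(125+x/6-.42,140+y/6-.42)
for n,p,z in [('car centre',(430,245),31),('screw',(562,337),42),('cap',(377,237),110),('reader',(292,257),84)]:
    u,v=K(*p); print(n,px(t,u,v,z),px(t,u,v))
W=cloud(d)
# rack plane z 76..84
for n,W in (('s',cloud(d)),('t',cloud(t))):
    m=(abs(W[...,2]-80)<3); 
    print(n,'z80 pts',m.sum())
    m2=(abs(W[...,2]-31)<2.5); print('z31',m2.sum(), np.nanmedian(W[m2],0) if m2.sum() else '')
E
```

```text
cornerL (141, 268) [ 354.3 -357.4   80. ] [ 353.4 -356.7   78.7]
cornerBR (194, 298) [ 530.6 -369.5   80. ] [ 528.1 -366.8   74.3]
cornerR (206, 282) [ 531.9 -315.7   80. ] [ 531.8 -315.6   79.8]
flat top (185, 266) [ 494.  -339.7  153. ] [ 495.  -340.8  154.9]
nut top (155, 250) [ 397.4 -332.9  153. ] [ 396.  -331.6  150.8]
car centre (285.99857142857144, 160.28428571428572) [490.7 296.7  31. ] [493.9 288.5  38.1]
screw (264.99857142857144, 172.85571428571427) [458.7 185.6  42. ] [456.8 189.7  38.1]
vial cap (278.4271428571428, 138.14142857142855) [450.9 308.  110. ] [450.8 308.4 109.7]
check (277.14142857142855, 186.71285714285713) [526. 142.  40.] [528.1 137.   45. ]
car centre [492.9 292.8  31. ] [488.2 289.3  42.3]
screw [456.8 179.5  42. ] [458.1 180.3  38.8]
cap [452.9 302.7 110. ] [457. 306. 100.]
reader [430.4 357.4  84. ] [428.9 356.1  87.7]
s z80 pts 1643
z31 1127 [483.5 252.5  31. ]
t z80 pts 836
z31 1162 [723.  134.7  31. ]
```

Run:
```python
from h import *
np.set_printoptions(precision=2,suppress=True)
d=load('scene'); t=load('top')
W=cloud(d); X,Y,Z=W[...,0],W[...,1],W[...,2]
m=(abs(Z-80)<2.5)&(X>330)&(X<560)&(Y>-390)&(Y<-290)
P=W[m][:,:2].astype(np.float32); rr=cv2.minAreaRect(P); print('rack',m.sum(),rr, P.mean(0))
# driver top points
m=(Z>146)&(Z<162)&(abs(X-494)<30)&(abs(Y+340)<30); P=W[m]; print('flat top',len(P),np.median(P,0),np.percentile(P,[2,98],axis=0)); print(cv2.minAreaRect(P[:,:2].astype(np.float32)))
m=(Z>146)&(Z<162)&(abs(X-397)<30)&(abs(Y+333)<30); P=W[m]; print('nut top',len(P),np.median(P,0),np.percentile(P,[2,98],axis=0))
m=(Z>90)&(Z<158)&(abs(X-494)<30)&(abs(Y+340)<30); P=W[m]
im=np.zeros((384,512)); 
# xy plan plot
c=np.full((500,500,3),255,np.uint8)
for p in P: cv2.circle(c,(int((p[0]-494)*8+250),int(250-(p[1]+340)*8)),2,(int((p[2]-90)*3.7),0,255-int((p[2]-90)*3.7)),-1)
cv2.imwrite('pics/plan.png',c)
W=cloud(t)
X,Y,Z=W[...,0],W[...,1],W[...,2]
c=np.zeros((600,600,3),np.uint8)
for n,dd in(('s',d),('t',t)):
    W=cloud(dd)
    m=(W[...,2]>24)&(W[...,2]<60)&(abs(W[...,0]-457)<25)&(abs(W[...,1]-182)<25); print(n,m.sum()); print(np.median(W[m],0)); 
    m=(abs(W[...,2]-44)<3)&(abs(W[...,0]-457)<25)&(abs(W[...,1]-182)<25); print(m.sum(),W[m].mean(0),cv2.minEnclosingCircle(W[m][:,:2].astype(np.float32)))
```

```text
rack 740 ((443.8482971191406, -337.0799560546875), (58.308319091796875, 176.41700744628906), 86.81238555908203) [ 450.82 -342.36]
flat top 103 [ 497.06 -342.78  152.83] [[ 480.74 -351.95  146.35]
 [ 508.79 -330.49  157.8 ]]
((494.94921875, -340.9483337402344), (23.3266658782959, 29.760738372802734), 84.72250366210938)
nut top 54 [ 395.13 -335.08  149.4 ] [[ 385.47 -345.44  146.66]
 [ 404.39 -324.55  152.35]]
s 137
[461.76 175.33  33.66]
43 [460.37 182.48  43.99] ((459.8066101074219, 183.14964294433594), 16.91404151916504)
t 109
[453.98 180.6   35.67]
23 [455.63 179.35  43.85] ((455.530517578125, 180.01602172851562), 17.185197830200195)
```

View pics/plan.png

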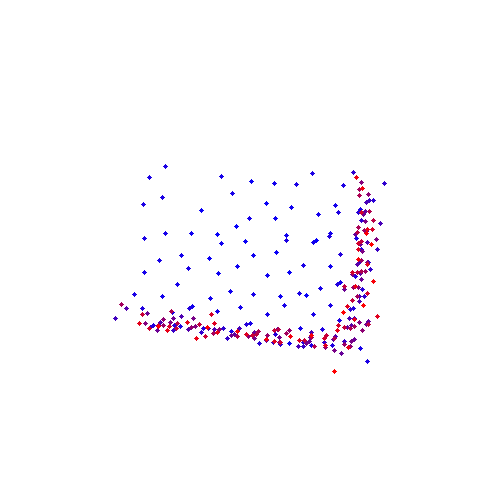

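Run:
```python
from h import *
np.set_printoptions(precision=2,suppress=True)
d=load('scene'); t=load('top')
save(t,'slot_t.png',(203,182,235,212),20); save(d,'slot_s.png',(248,158,282,190),20)
for n,dd,(a,b,c,e) in (('t',t,(160,60,320,300)),('s',d,(240,90,340,260))):
    W=cloud(dd); 
    # yellow things
    f=dd['frame'].astype(int); m=(f[...,0]>130)&(f[...,2]<90)&(f[...,1]>100)
    P=W[m]; P=P[np.isfinite(P[:,0])]; print(n,'yellow',len(P),np.median(P,0) if len(P) else '',np.percentile(P,[5,95],axis=0) if len(P) else '')
    m=(f[...,2]>f[...,0]+40)&(W[...,2]>-5)&(W[...,0]<700)&(W[...,0]>250)&(abs(W[...,1])<400); P=W[m]; print('blue',len(P),np.percentile(P,[2,98],axis=0))
```

```text
t yellow 236 [ 312.77 -905.82 -287.5 ] [[  304.09 -1091.12  -297.19]
 [  322.24  -753.22  -277.03]]
blue 489 [[ 479.86 -228.48   32.4 ]
 [ 695.33  310.17   92.7 ]]
s yellow 242 [ 857.62 -354.66  599.72] [[ 599.81 -364.2    83.57]
 [1036.15   76.24  601.62]]
blue 2289 [[ 445.75 -230.19   79.51]
 [ 586.11   -2.65   88.94]]
```

View pics/slot_t.png

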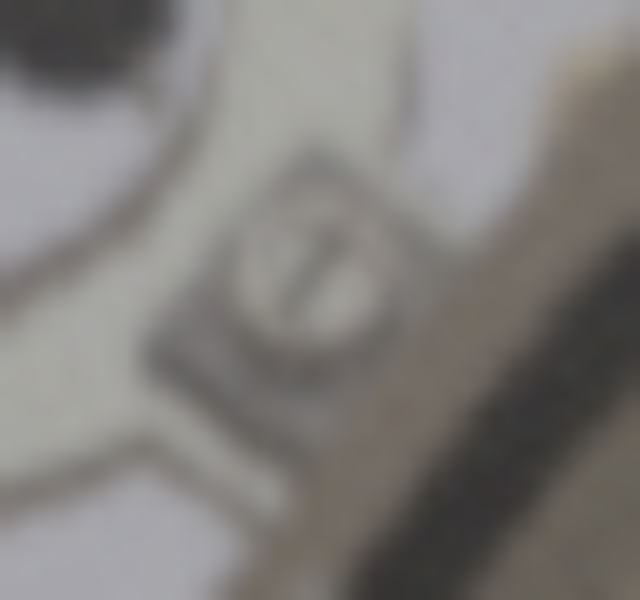

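View pics/slot_s.png

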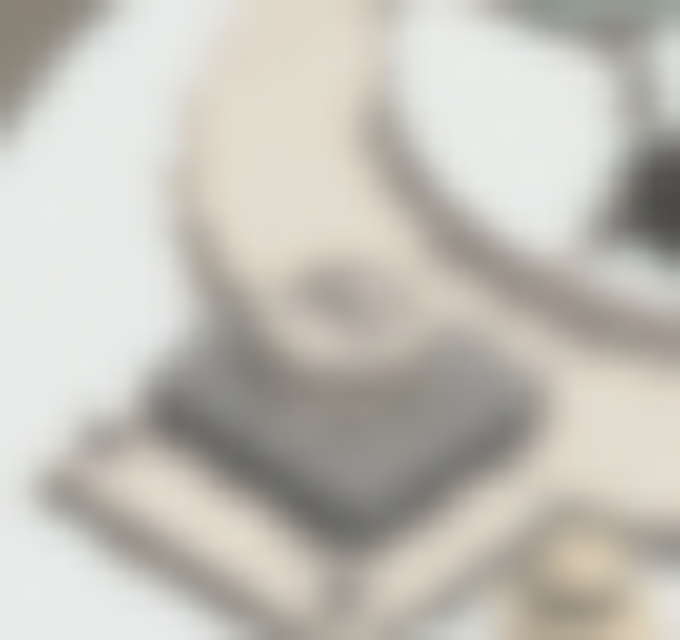

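Run:
```python
from h import *
np.set_printoptions(precision=2,suppress=True)
t=load('top'); d=load('scene')
K=lambda x,y:(203+x/20-.475,182+y/20-.475)
a=px(t,*K(330,232),42);b=px(t,*K(285,312),42);print(a,b,np.arctan2(*(a-b)[1::-1]))
print('collar/top',px(t,*K(306,275),44),'slot mid',px(t,*K(307,272),40))
# housing corners in top at z=29: top (315,165), left(155,345), (460,255)right?
for p in [(315,165),(155,345)]: print(px(t,*K(*p),29))
S=lambda x,y:(248+x/20-.475,158+y/20-.475)
for p in [(150,385),(345,530),(548,395)]: print('s',px(d,*S(*p),29))
print('s collar',px(d,*S(350,318),45), 'hole',px(d,*S(340,300),42))
```

```text
[468.6  181.09  42.  ] [449.19 182.63  42.  ] -0.07928072239101669
collar/top [457.36 181.38  44.  ] slot mid [459.64 182.45  40.  ]
[486.62 192.97  29.  ]
[438.42 207.37  29.  ]
s [430.44 164.11  29.  ]
s [477.64 145.83  29.  ]
s [493.8  194.09  29.  ]
s collar [461.61 179.74  45.  ] hole [456.44 186.44  42.  ]
```

Request:
servo_tool([
  [[2.4, 2.31, 0], -0.1, 8.5],
  [[2.4, 2.31, 0], -0.1, 8.5],
  [[2.4, 2.31, 0], -0.1, 8.5],
  [[2.4, 2.31, 0], -0.1, 8.5],
  [[2.4, 2.31, 0], -0.1, 8.5],
], squeeze=60)

```text
clock: 0.52
eef_pos: [374.3, -454.4, 242.0]
tcp_rot: [-3.141, 0.0, -0.088]
contact_force: [0.2, 0.1, -0.8]
opening: 0.997
```

Request:
servo_tool([
  [[2.4, 2.31, 0], 0, 8.5],
  [[2.4, 2.31, 0], 0, 8.5],
  [[2.4, 2.31, 0], 0, 8.5],
  [[2.4, 2.31, 0], 0, 8.5],
  [[2.4, 2.31, 0], 0, 8.5],
])

```text
clock: 0.93
eef_pos: [494.4, -338.8, 242.0]
tcp_rot: [-3.141, 0.0, -0.082]
contact_force: [-0.0, 0.1, 0.9]
opening: 0.993
```

Request:
servo_tool([
  [[0, 0, 0], 0, 8.5],
  [[0, 0, 0], 0, 8.5],
])

```text
clock: 1.1
eef_pos: [494.4, -338.9, 241.8]
tcp_rot: [-3.141, 0.001, -0.079]
contact_force: [0.6, 0.4, 0.5]
opening: 0.995
```

Run:
```python
from h import *
np.set_printoptions(precision=2,suppress=True)
d=grab('scene'); save(d,'s1.png',(110,180,290,320),4); t=grab('top'); save(t,'t1.png',s=1.5)
```

```text
(no output)
```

View pics/s1.png

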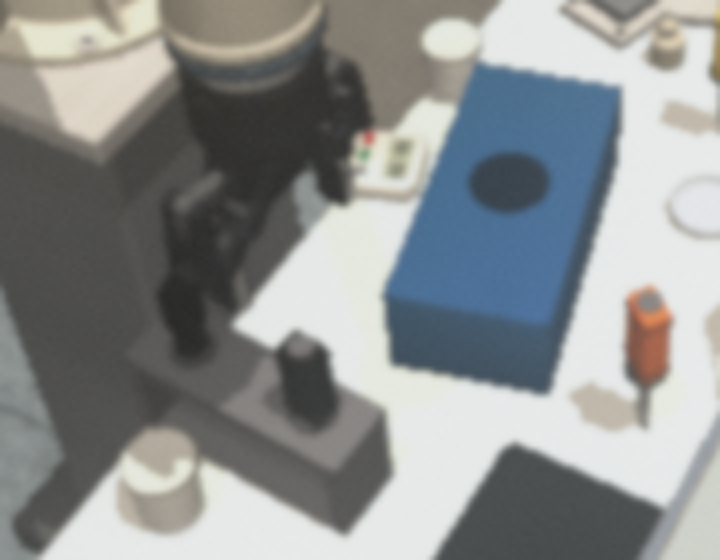

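View pics/t1.png

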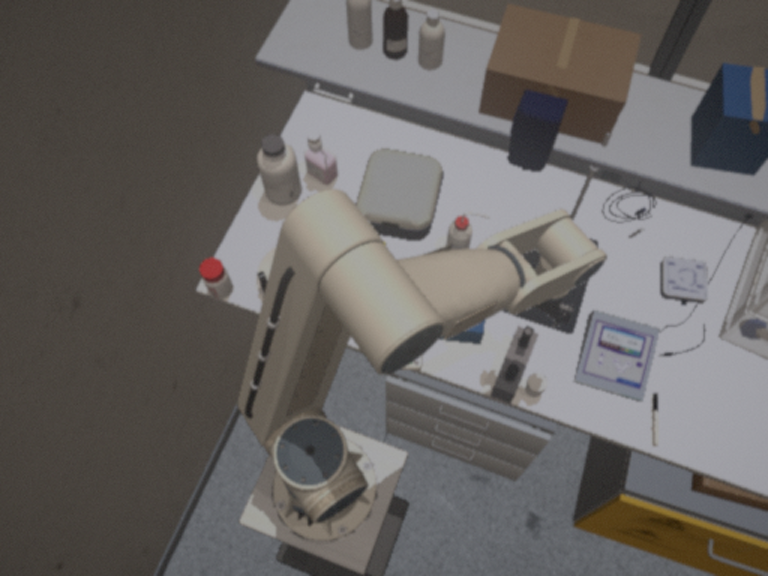

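Run:
```python
from h import *
np.set_printoptions(precision=2,suppress=True)
d=load('scene');t=load('top')
for p in [(494.4,-338.9,241.8),(493.3,-340,153)]:
  print((proj(d,np.array(p))-[110,180])*4, proj(t,np.array(p))*1.5)
print(r.sense()['qpos'])
# gripper points in depth
W=cloud(d); m=(W[...,2]>200)&(W[...,2]<300)&(abs(W[...,0]-480)<120)&(abs(W[...,1]+340)<120); print(m.sum(),np.percentile(W[m],[2,50,98],axis=0))
f=r.sense(); print(f['eef_pos'])
# which pix
v,u=np.where(m); print(np.percentile((u-110)*4,[5,95]),np.percentile((v-180)*4,[5,95]))
# driver handle in top view
W=cloud(t); m=(W[...,2]>100)&(W[...,2]<162)&(abs(W[...,0]-494)<30)&(abs(W[...,1]+340)<30); P=W[m]; print(len(P),np.percentile(P,[5,50,95],axis=0))
m=m&(W[...,2]>145); print(m.sum(),cv2.minAreaRect(W[m][:,:2].astype(np.float32)))
```

```text
[284.84 251.61] [533.25 315.63]
[299.52 344.67] [526.97 330.56]
[-0.61  0.31  1.69 -0.    1.14  1.05]
343 [[ 483.66 -411.83  248.13]
 [ 500.99 -300.82  280.66]
 [ 511.63 -272.9   299.63]]
[ 493.09 -340.36  241.95]
[188.4 352. ] [120. 300.]
78 [[ 475.4  -350.91  106.5 ]
 [ 481.65 -341.25  147.95]
 [ 504.53 -331.76  158.21]]
44 ((491.6185302734375, -342.6943359375), (21.204456329345703, 30.22724723815918), 77.65768432617188)
```

Request:
servo_tool([
  [[0, -0.1, -3], 0, 8.5],
  [[0, 0, -3], 0, 8.5],
  [[0, 0, -3], 0, 8.5],
  [[0, 0, -3], 0, 8.5],
  [[0, 0, 0], 0, 8.5],
])

```text
clock: 1.62
eef_pos: [489.4, -340.2, 116.9]
tcp_rot: [-3.137, 0.008, -0.084]
contact_force: [-1.2, 0.7, -1.1]
opening: 0.994
```

Run:
```python
from h import *
d=grab('scene'); save(d,'s2.png',(120,190,230,300),7)
```

```text
(no output)
```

View pics/s2.png

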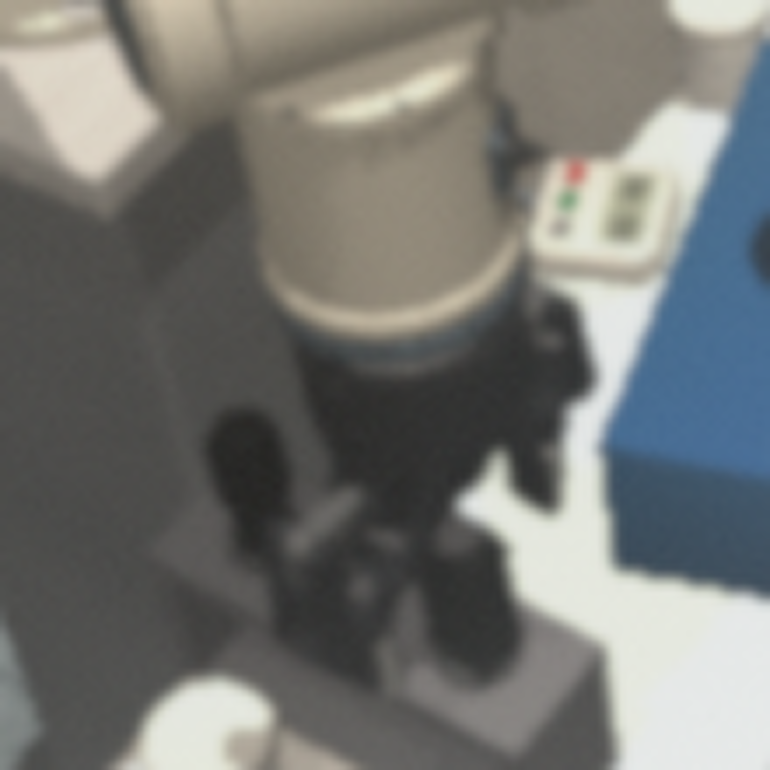

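The handle, crop (470,600), stands between the fingers at (330,610) and (545,480). I'll close.

Request:
servo_tool([
  [[0, 0, 0], 0, 3.5],
  [[0, 0, 0], 0, 3.5],
  [[0, 0, 0], 0, 3.5],
  [[0, 0, 0], 0, 3.5],
])

```text
clock: 2.0
eef_pos: [494.4, -342.0, 124.1]
tcp_rot: [3.14, -0.002, -0.082]
contact_force: [-0.3, -0.6, 0.2]
opening: 0.449
```

Request:
servo_tool([
  [[0, 0, 0], 0, 2.2],
  [[0, 0, 0], 0, 0],
  [[0, 0, 0], 0, 0],
  [[0, 0, 0], 0, 0],
  [[0, 0, 0], 0, 0],
])

```text
clock: 2.42
eef_pos: [494.1, -341.6, 123.4]
tcp_rot: [3.141, -0.001, -0.082]
contact_force: [-1.3, 0.1, 7.0]
opening: 0.249
```

Request:
servo_tool([
  [[0, 0, 0], 0, 0],
  [[0, 0, 0], 0, 0],
])

```text
clock: 2.58
eef_pos: [494.1, -341.6, 123.4]
tcp_rot: [3.141, -0.001, -0.082]
contact_force: [-1.3, -0.6, 6.7]
opening: 0.254
```

Request:
servo_tool([
  [[0, 0, 2], 0, 0],
  [[0, 0, 3], 0, 0],
  [[0, 0, 3], 0, 0],
  [[0, 0, 3], 0, 0],
  [[0, 0, 1], 0, 0],
], squeeze=80)

```text
clock: 3.0
eef_pos: [495.1, -342.2, 246.8]
tcp_rot: [3.139, -0.005, -0.082]
contact_force: [1.3, -0.6, -0.7]
opening: 0.25
```

Run:
```python
from h import *
d=grab('scene'); save(d,'s3.png',(120,170,260,310),5);print(r.sense()['eef_pos'],r.sense()['contact_force'])
```

```text
[ 495.36878977 -342.35123794  246.96621165] [-0.15567659 -0.53357837 -0.38992387]
```

View pics/s3.png

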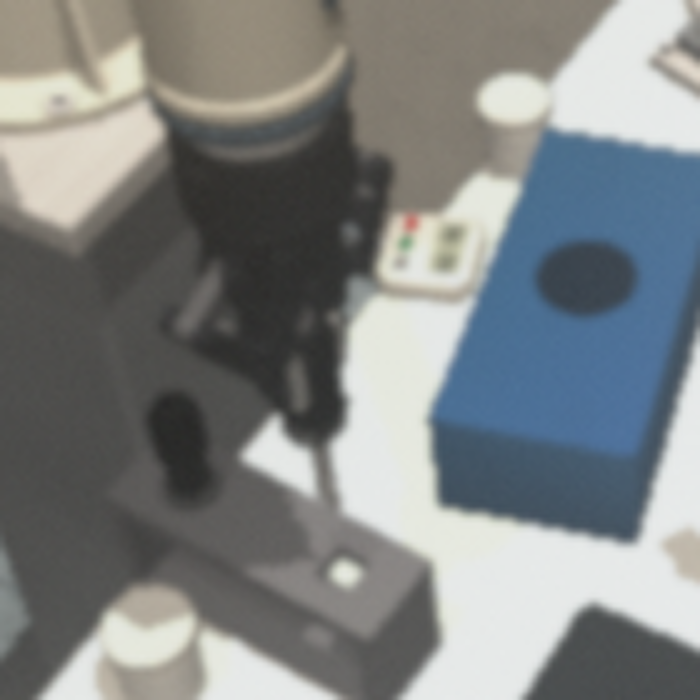

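The driver is held, with its blade at crop (333,505) above the now empty hole (345,572). I'll carry it to the screw.

Request:
servo_tool([
  [[-0.26, 3.74, 0], 0, 0],
  [[-0.26, 3.74, 0], 0, 0],
  [[-0.26, 3.74, 0], 0, 0],
  [[-0.26, 3.74, 0], 0, 0],
  [[-0.26, 3.74, 0], 0, 0],
])

```text
clock: 3.47
eef_pos: [479.3, -152.4, 240.6]
tcp_rot: [-3.141, 0.002, -0.083]
contact_force: [0.6, 1.3, -1.5]
opening: 0.246
```

Request:
servo_tool([
  [[-0.26, 3.74, 0], 0, 0],
  [[-0.26, 3.74, 0], 0, 0],
  [[-0.26, 3.74, 0], 0, 0],
  [[-0.26, 3.74, 0], 0, 0],
  [[-0.26, 3.74, 0], 0, 0],
])

```text
clock: 3.88
eef_pos: [466.3, 34.4, 240.9]
tcp_rot: [3.141, 0.002, -0.082]
contact_force: [-0.3, -0.3, -1.9]
opening: 0.247
```

Request:
servo_tool([
  [[-0.26, 3.74, 0], 0, 0],
  [[-0.26, 3.74, 0], 0, 0],
  [[-0.26, 3.74, 0], 0, 0],
  [[-0.26, 3.74, 0], 0, 0],
  [[0, 0, 0], 0, 0],
])

```text
clock: 4.3
eef_pos: [456.1, 187.6, 241.0]
tcp_rot: [-3.14, 0.001, -0.079]
contact_force: [1.1, -0.4, -1.3]
opening: 0.247
```

Request:
servo_tool([
  [[0, 0, -2], 0, 0],
  [[0, 0, -2], 0, 0],
  [[0, 0, 0], 0, 0],
  [[0, 0, 0], 0, 0],
])

```text
clock: 4.63
eef_pos: [455.9, 181.7, 200.7]
tcp_rot: [3.14, 0.004, -0.082]
contact_force: [0.5, -0.7, -0.5]
opening: 0.246
```

Run:
```python
from h import *
np.set_printoptions(precision=2,suppress=True)
d=grab('scene'); save(d,'s4.png',(225,70,335,200),6);t=grab('top'); save(t,'t4.png',(125,110,265,230),5)
print(r.sense())
```

```text
{'clock': 4.7333, 'qpos': array([ 0.38,  0.19,  1.95, -0.  ,  1.  ,  2.03]), 'qvel': array([-0.  , -0.01, -0.01,  0.  , -0.  ,  0.  ]), 'joint_efforts': array([  0.18, -44.7 , -30.23,   0.01,   0.04,  -0.  ]), 'eef_pos': array([457.38, 182.14, 202.56]), 'tcp_rot': array([ 3.14,  0.  , -0.08]), 'contact_force': array([-0.43, -0.33, -1.41]), 'wrist_torque': array([ 0.  , -0.01, -0.02]), 'opening': 0.2501996597692227}
```

View pics/s4.png

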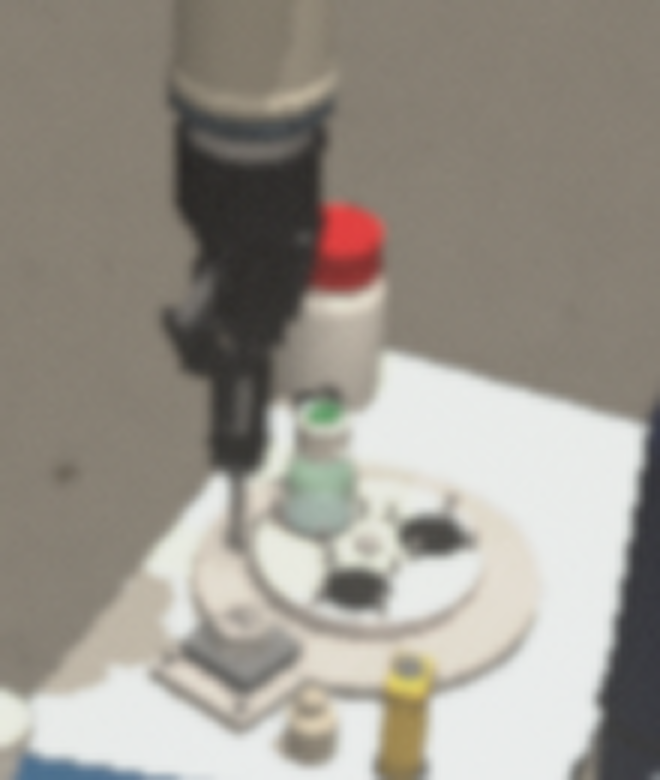

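View pics/t4.png

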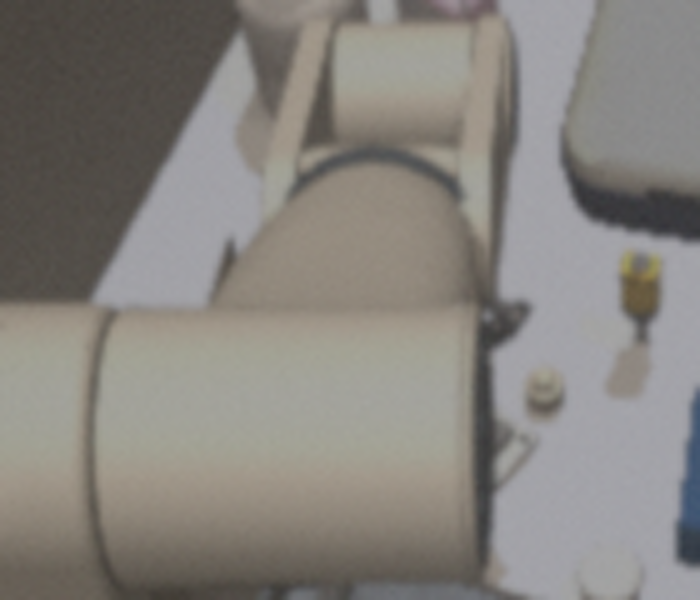

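Request:
servo_tool([
  [[0, 0, -2], 0, 0],
  [[0, 0, -1.4], 0, 0],
  [[0, 0, 0], 0, 0],
  [[0, 0, 0], 0, 0],
])

```text
clock: 5.07
eef_pos: [457.4, 182.1, 168.8]
tcp_rot: [3.142, 0.0, -0.083]
contact_force: [-0.4, -0.9, -1.9]
opening: 0.248
```

Run:
```python
from h import *
np.set_printoptions(precision=2,suppress=True)
fs=[grab('scene') for i in range(5)]; d=fs[-1]
d['frame']=np.mean([f['frame'] for f in fs],0).astype(np.uint8)
cv2.imwrite('avg4.png',d['frame'][:,:,::-1])
save(d,'s5.png',(245,145,290,190),16)
p=r.sense()['eef_pos']; print(p,r.sense()['tcp_rot'])
o=np.array([245,145])
for q in [(p[0],p[1],p[2]-108),(p[0],p[1],p[2]-43),(458,181.5,45),(458,181.5,35)]: print(q,(proj(d,np.array(q))-o+.47)*16)
```

```text
[457.83 182.54 169.31] [-3.14 -0.   -0.08]
(np.float64(457.82817357509884), np.float64(182.54440627346634), np.float64(61.31457160582491)) [319.61 392.57]
(np.float64(457.82817357509884), np.float64(182.54440627346634), np.float64(126.31457160582491)) [326.12 155.71]
(458, 181.5, 45) [316.65 452.69]
(458, 181.5, 35) [315.7  487.27]
```

View pics/s5.png

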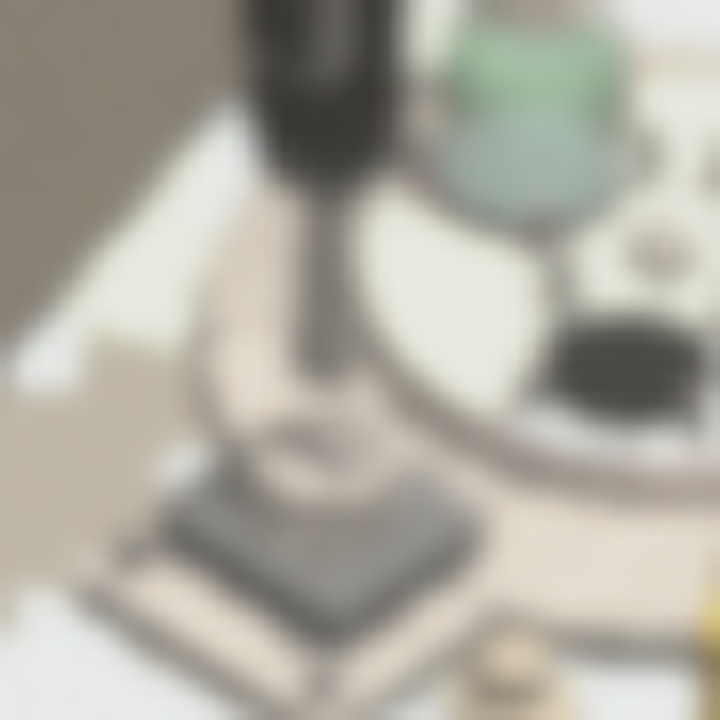

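Tip is seen at crop (323,388), prediction (320,393); the collar is centred near (320,450), prediction (317,453). That agrees within about 1 mm, so I'll lower it in small steps and watch the force.

Request:
servo_tool([
  [[0, 0, -1], 0, 0],
  [[0, 0, -0.6], 0, 0],
  [[0, 0, -0.2], 0, 0],
  [[0, 0, 0], 0, 0],
])

```text
clock: 5.65
eef_pos: [456.7, 182.3, 149.3]
tcp_rot: [3.141, 0.001, -0.082]
contact_force: [-0.7, -0.7, -1.5]
opening: 0.246
```

Request:
servo_tool([
  [[0, 0, -0.2], 0, 0],
  [[0, 0, -0.2], 0, 0],
  [[0, 0, 0], 0, 0],
])

```text
clock: 5.9
eef_pos: [457.2, 182.4, 146.0]
tcp_rot: [-3.141, 0.0, -0.082]
contact_force: [0.3, 0.7, -0.9]
opening: 0.246
```

Request:
servo_tool([
  [[0, 0, -0.1], 0, 0],
  [[0, 0, -0.1], 0, 0],
  [[0, 0, -0.1], 0, 0],
  [[0, 0, 0], 0, 0],
])

```text
clock: 6.23
eef_pos: [457.3, 182.5, 143.3]
tcp_rot: [-3.141, -0.0, -0.082]
contact_force: [-0.2, 1.1, -0.9]
opening: 0.245
```

Run:
```python
from h import *
np.set_printoptions(precision=2,suppress=True)
fs=[grab('scene') for i in range(3)]; d=fs[-1]
d['frame']=np.mean([f['frame'] for f in fs],0).astype(np.uint8)
save(d,'s6.png',(245,145,290,190),16)
s=r.sense();print(s['eef_pos'],s['contact_force'],s['wrist_torque'])
```

```text
[457.28 182.44 143.34] [-0.42  1.75 -1.16] [ 0.47 -0.08 -0.03]
```

View pics/s6.png

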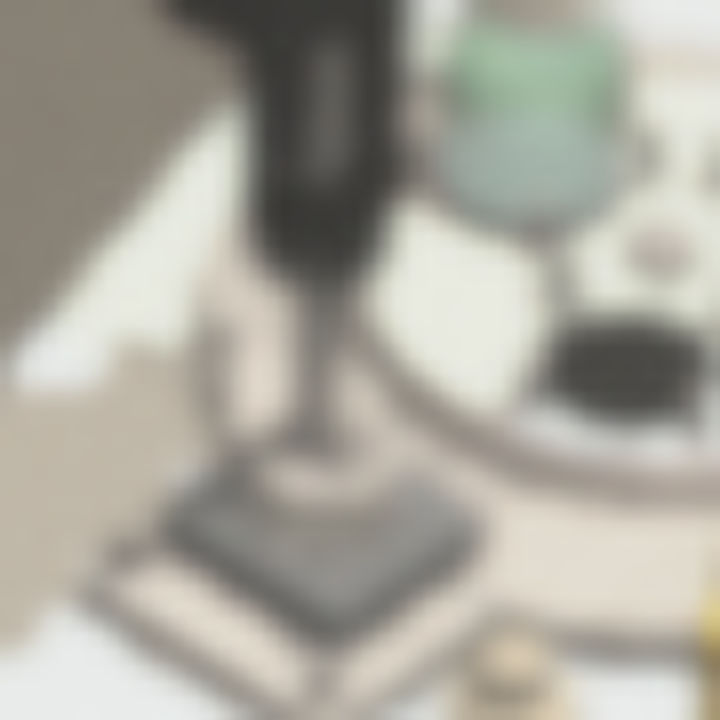

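The blade has gone into the slot, with light side contact (+1.8 N in y). I'll centre it and lower it to the floor.

Request:
servo_tool([
  [[0, 0.05, -0.1], 0, 0],
  [[0, 0, -0.05], 0, 0],
  [[0, 0, 0], 0, 0],
])

```text
clock: 6.63
eef_pos: [457.7, 182.8, 142.8]
tcp_rot: [3.141, -0.001, -0.082]
contact_force: [-2.2, -2.1, 12.7]
opening: 0.252
```

Run:
```python
from h import *
np.set_printoptions(precision=2,suppress=True)
s=r.sense();print(s['eef_pos'],s['contact_force'],s['wrist_torque'])
```

```text
[457.65 182.8  142.8 ] [-2.16 -2.13 12.73] [-0.32  0.59 -0.05]
```

Request:
servo_tool([
  [[0, -0.03, 0.06], 0, 0],
  [[0, 0, 0], 0.1, 0],
  [[0, 0, 0], 0.1, 0],
  [[0, 0, 0], 0.1, 0],
  [[0, 0, 0], 0, 0],
])

```text
clock: 7.05
eef_pos: [457.6, 182.6, 143.0]
tcp_rot: [3.142, -0.001, 0.224]
contact_force: [-0.9, -0.5, 6.5]
opening: 0.252
```

Run:
```python
from h import *
np.set_printoptions(precision=2,suppress=True)
s=r.sense();print(s['eef_pos'],s['tcp_rot'],s['contact_force'],s['wrist_torque'])
```

```text
[457.58 182.61 143.04] [ 3.14 -0.    0.22] [-0.94 -0.51  6.5 ] [-0.07  0.2  -0.04]
```

Request:
servo_tool([
  [[0, 0, 0], 0.1, 0],
  [[0, 0, 0], 0.1, 0],
  [[0, 0, 0], 0.1, 0],
  [[0, 0, 0], 0.1, 0],
  [[0, 0, 0], 0.1, 0],
])

```text
clock: 7.47
eef_pos: [457.8, 182.3, 143.1]
tcp_rot: [3.14, -0.001, 0.723]
contact_force: [0.6, -1.8, 6.8]
opening: 0.245
```

Run:
```python
from h import *
np.set_printoptions(precision=2,suppress=True)
d=grab('scene'); save(d,'s7.png',(245,90,335,190),7)
s=r.sense();print(s['eef_pos'],s['tcp_rot'],s['contact_force'],s['wrist_torque'])
```

```text
[457.81 182.28 143.05] [ 3.14 -0.    0.73] [-0.66 -2.57  5.87] [-0.54  0.01 -0.1 ]
```

View pics/s7.png

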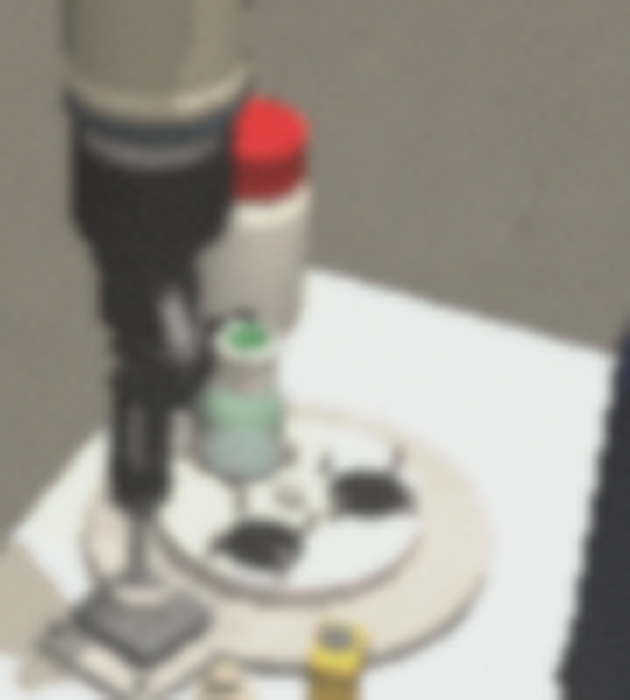

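The pockets have moved clockwise: the lower black one is now at (258,545). The screw is turning, so I'll continue.

Request:
servo_tool([
  [[0, 0, 0], 0.1, 0],
  [[0, 0, 0], 0.1, 0],
  [[0, 0, 0], 0.1, 0],
  [[0, 0, 0], 0.1, 0],
  [[0, 0, 0], 0.1, 0],
])

```text
clock: 7.93
eef_pos: [458.2, 182.2, 143.1]
tcp_rot: [3.139, -0.0, 1.223]
contact_force: [2.5, -2.6, 4.8]
opening: 0.246
```

Request:
servo_tool([
  [[0, 0, 0], 0.1, 0],
  [[0, 0, 0], 0.1, 0],
  [[0, 0, 0], 0.1, 0],
  [[0, 0, 0], 0.1, 0],
  [[0, 0, 0], 0.1, 0],
])

```text
clock: 8.35
eef_pos: [458.5, 182.3, 143.1]
tcp_rot: [3.139, 0.001, 1.723]
contact_force: [2.4, -2.2, 3.5]
opening: 0.247
```

Request:
servo_tool([
  [[0, 0, 0], 0, 0],
  [[0, 0, 0], 0, 0],
])

```text
clock: 8.52
eef_pos: [458.5, 182.4, 143.1]
tcp_rot: [3.139, 0.001, 1.715]
contact_force: [4.1, -3.4, 6.0]
opening: 0.245
```

Run:
```python
from h import *
np.set_printoptions(precision=2,suppress=True)
fs=[grab('scene') for i in range(4)]; d=fs[-1]
d['frame']=np.mean([f['frame'] for f in fs],0).astype(np.uint8)
cv2.imwrite('avg8.png',d['frame'][:,:,::-1])
save(d,'s8.png',(255,125,325,190),11)
t=grab('top'); save(t,'t8.png',(125,140,245,220),6)
s=r.sense();print(s['eef_pos'],s['tcp_rot'],s['contact_force'],s['wrist_torque'])
```

```text
[458.51 182.42 143.08] [3.14 0.   1.71] [ 3.37 -4.45  5.46] [-0.93 -1.04 -0.05]
```

View pics/s8.png

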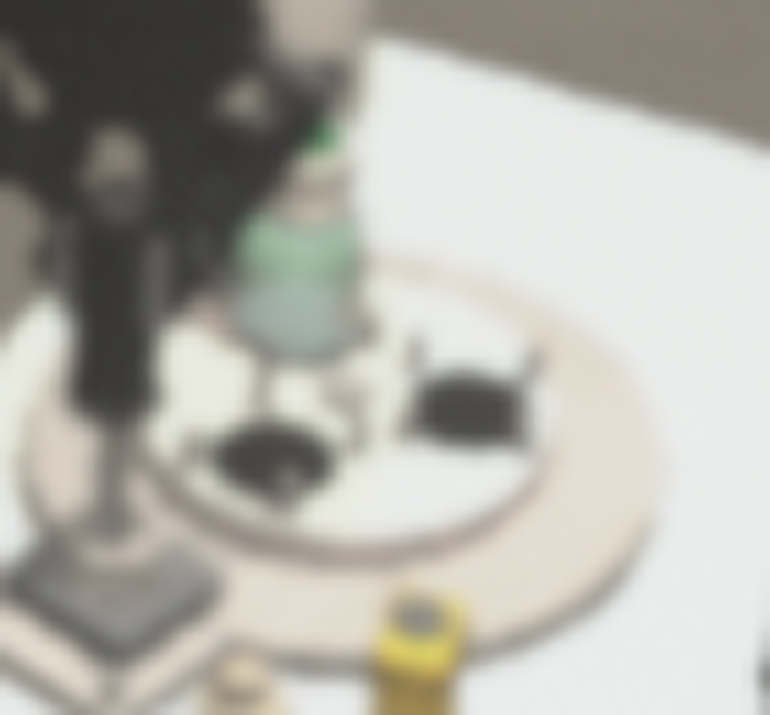

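View pics/t8.png

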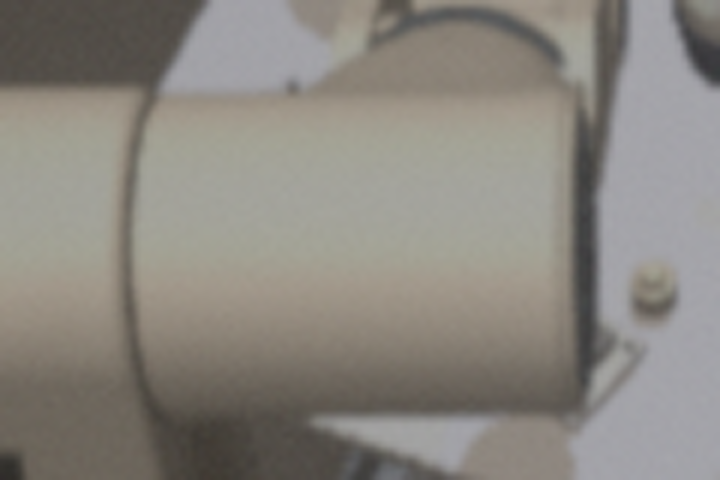

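```bash
python3 - <<'E'
from h import *
np.set_printoptions(precision=3,suppress=True)
d=load('scene'); t=load('top')
C=lambda x,y,o,s:(o[0]+x/s-.5+.5/s,o[1]+y/s-.5+.5/s)
def A(cen,p): v=(p-cen)[:2]; return np.hypot(*v),np.arctan2(v[1],v[0])
A0=lambda x,y:px(d,*C(x,y,(245,95),7),31)
A1=lambda x,y:px(d,*C(x,y,(255,125),11),31)
B0=lambda x,y:px(t,*C(x,y,(125,140),6),31)
cen=px(d,*C(290,460,(245,95),7),31); 
for cen in (px(d,*C(290,462,(245,95),7),33),np.array([492,292,31])):
  print(cen)
  print('start scene',A(cen,A0(362,450)),A(cen,A0(277,510)))
  print('now scene',A(cen,A1(468,408)),A(cen,A1(272,462)))
ct=B0(431,246)
print('top cen',ct,'holes',A(ct,B0(411,196)),A(ct,B0(491,253)),'reader top',A(ct,px(t,*C(294,260,(125,140),6),84)),'reader corners',)
# hole average centre: with 3 pockets 120 deg, axis = mean-based
E
python3 - <<'E'
import cv2
a=cv2.imread('pics/chgtop0.png')[190:390,230:430]; cv2.imwrite('pics/rd0.png',cv2.resize(a,None,fx=3,fy=3,interpolation=2))
E
```

```text
[492.27  292.898  33.   ]
start scene (np.float64(41.007119179413046), np.float64(0.7923555315624111)) (np.float64(37.83291155404942), np.float64(-1.3273203115145917))
now scene (np.float64(40.85740953562478), np.float64(0.39064096914343066)) (np.float64(41.24356226979689), np.float64(-1.7800249429704822))
[492 292  31]
start scene (np.float64(41.838049271703774), np.float64(0.8028344750466637)) (np.float64(37.02966284139777), np.float64(-1.3144064625808136))
now scene (np.float64(41.45504355138561), np.float64(0.40819106266594907)) (np.float64(40.30936789486688), np.float64(-1.7781067108855164))
top cen [492.443 291.815  31.   ] holes (np.float64(41.44851942292623), np.float64(0.7550389668166296)) (np.float64(41.314581850915275), np.float64(-1.3366310655996727)) reader top (np.float64(89.82961663846953), np.float64(2.3573638274008917)) reader corners
```

View pics/rd0.png

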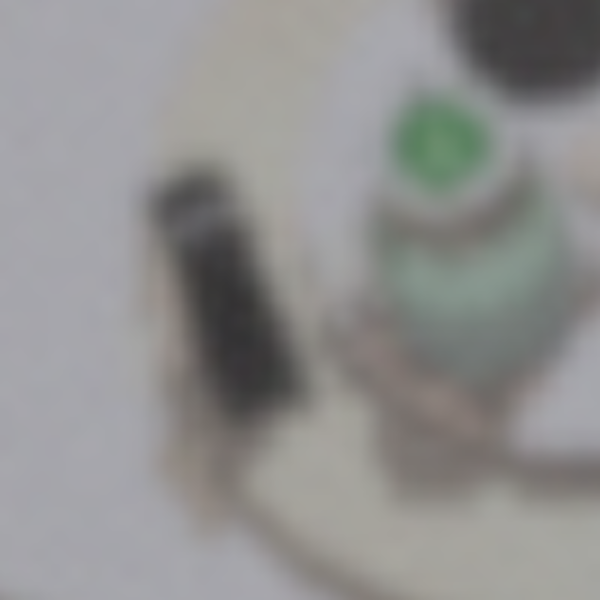

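Request:
servo_tool([
  [[0.05, -0.06, 0], 0, 0],
  [[0, 0, 0], 0.1, 0],
  [[0, 0, 0], 0.1, 0],
  [[0, 0, 0], 0.1, 0],
  [[0, 0, 0], 0, 0],
])

```text
clock: 9.18
eef_pos: [458.9, 182.2, 143.1]
tcp_rot: [3.139, 0.001, 2.02]
contact_force: [3.1, -1.3, 5.9]
opening: 0.247
```

Request:
servo_tool([
  [[0, 0, 0], 0, 0],
  [[0, 0, 0], 0, 0],
])

```text
clock: 9.35
eef_pos: [458.9, 182.1, 143.1]
tcp_rot: [3.139, 0.001, 2.014]
contact_force: [3.0, -1.5, 5.7]
opening: 0.241
```

Run:
```python
from h import *
np.set_printoptions(precision=2,suppress=True)
s=r.sense();print(s['eef_pos'],s['tcp_rot'],s['contact_force'],s['wrist_torque'],s['qpos'])
```

```text
[458.92 182.14 143.08] [3.14 0.   2.01] [ 2.96 -1.46  5.67] [-0.44 -0.9  -0.02] [ 0.38  0.28  2.   -0.    0.86 -0.07]
```

Request:
servo_tool([
  [[0, 0, 1], 0, 0],
  [[0, 0, 2], 0, 0],
  [[0, 0, 3.5], 0, 0],
  [[0, 0, 4], 0, 0],
  [[0, 0, 3.5], 0, 0],
])

```text
clock: 9.77
eef_pos: [456.5, 181.8, 283.8]
tcp_rot: [-3.139, -0.001, 2.014]
contact_force: [1.8, 1.4, -1.2]
opening: 0.247
```

Request:
servo_tool([
  [[-0.6, -3.8, 0], 0, 0],
  [[-0.6, -3.8, 0], 0, 0],
  [[-0.6, -3.8, 0], 0, 0],
  [[-0.6, -3.8, 0], 0, 0],
  [[-0.6, -3.8, 0], 0, 0],
])

```text
clock: 10.18
eef_pos: [426.1, -9.2, 282.1]
tcp_rot: [-3.14, -0.001, 2.015]
contact_force: [1.0, 0.6, -1.1]
opening: 0.248
```

Request:
servo_tool([
  [[-0.6, -3.8, 0], 0, 0],
  [[-0.6, -3.8, 0], 0, 0],
  [[-0.6, -3.8, 0], 0, 0],
  [[-0.6, -3.8, 0], 0, 0],
  [[-0.6, -3.8, 0], 0, 0],
])

```text
clock: 10.6
eef_pos: [396.2, -199.2, 282.1]
tcp_rot: [-3.141, -0.002, 2.014]
contact_force: [0.8, 0.5, -1.9]
opening: 0.248
```

Request:
servo_tool([
  [[-0.6, -3.8, 0], 0, 0],
  [[-0.6, -3.8, 0], 0, 0],
  [[-0.6, -3.8, 0], 0, 0],
  [[-0.6, -3.8, 0], 0, 0],
  [[-0.6, -3.8, 0], 0, 0],
])

```text
clock: 11.02
eef_pos: [366.4, -389.1, 281.8]
tcp_rot: [-3.141, -0.002, 2.014]
contact_force: [0.9, -0.2, -0.3]
opening: 0.246
```

Run:
```python
from h import *
np.set_printoptions(precision=2,suppress=True)
fs=[grab('top') for i in range(4)]; t=fs[-1]
t['frame']=np.mean([f['frame'] for f in fs],0).astype(np.uint8); np.savez('top9.npz',**t)
save(t,'t9.png',(160,150,240,215),9)
fs=[grab('scene') for i in range(4)]; t=fs[-1]
t['frame']=np.mean([f['frame'] for f in fs],0).astype(np.uint8); np.savez('scene9.npz',**t)
save(t,'s9.png',(245,110,335,195),8)
s=r.sense();print(s['eef_pos'],s['tcp_rot'],s['contact_force'],s['clock'])
```

```text
[ 367.78 -386.69  282.2 ] [-3.14 -0.    2.02] [ 0.12  0.4  -1.32] 11.4167
```

View pics/t9.png

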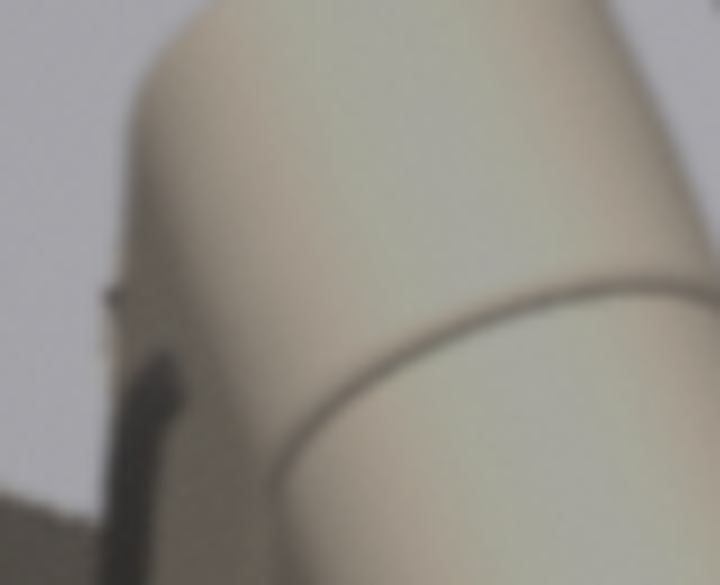

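View pics/s9.png

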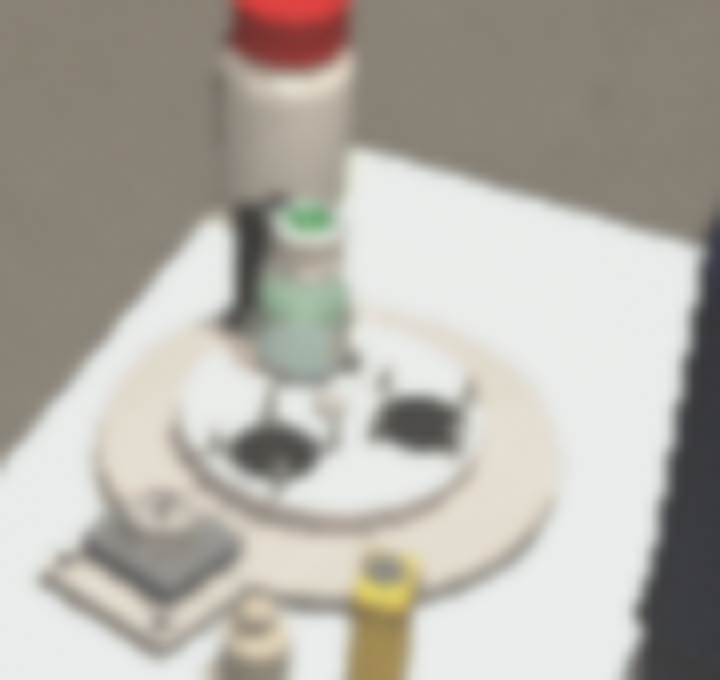

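The arm still covers the carousel in the top view, so I'll swing further, to the start pose.

Request:
servo_tool([
  [[-1.9, -3.1, 0], 0, 0],
  [[-1.9, -3.1, 0], 0, 0],
  [[-1.9, -3.1, 0], 0, 0],
  [[-1.9, -3.1, 0], 0, 0],
  [[-1.9, -3.1, 0], 0, 0],
])

```text
clock: 11.83
eef_pos: [272.5, -543.3, 282.7]
tcp_rot: [3.141, 0.0, 2.019]
contact_force: [1.1, 0.2, -0.9]
opening: 0.244
```

Request:
servo_tool([
  [[-1.9, -3.1, 0], 0, 0],
  [[0, 0, 0], 0, 0],
])

```text
clock: 12.0
eef_pos: [251.2, -577.9, 282.4]
tcp_rot: [-3.139, 0.002, 2.016]
contact_force: [-1.0, 0.9, -1.8]
opening: 0.241
```

Run:
```python
from h import *
np.set_printoptions(precision=2,suppress=True)
fs=[grab('top') for i in range(6)]; t=fs[-1]
t['frame']=np.mean([f['frame'] for f in fs],0).astype(np.uint8); np.savez('top9.npz',**t)
save(t,'t10.png',(160,150,240,215),9)
s=r.sense();print(s['eef_pos'],s['tcp_rot'],s['contact_force'],s['clock'])
```

```text
[ 254.69 -572.8   282.51] [ 3.14 -0.    2.02] [ 0.53  0.1  -1.14] 12.3
```

View pics/t10.png

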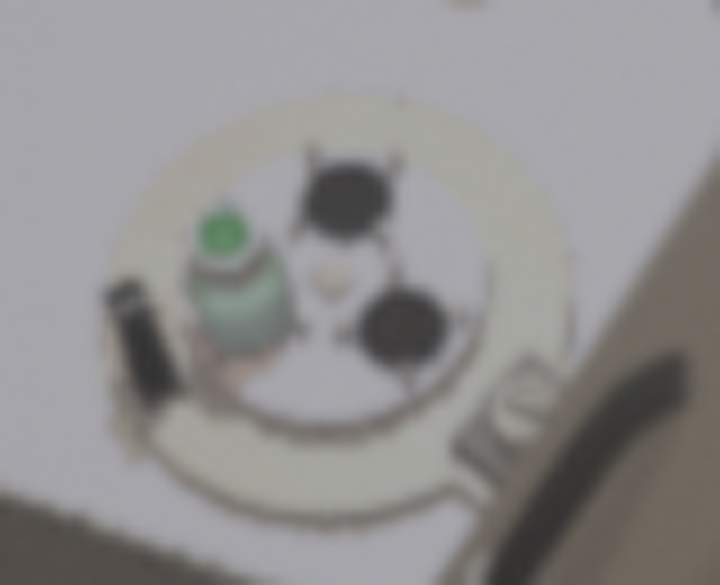

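```bash
cat > fit.py <<'E'
from h import *
from scipy.optimize import least_squares
np.set_printoptions(precision=3,suppress=True)
def holes(d,box,thr,amin,amax):
    g=cv2.cvtColor(d['frame'],cv2.COLOR_RGB2GRAY); g=cv2.resize(g[box[1]:box[3],box[0]:box[2]],None,fx=8,fy=8,interpolation=cv2.INTER_CUBIC)
    m=(g<thr).astype(np.uint8); m=cv2.morphologyEx(m,cv2.MORPH_OPEN,cv2.getStructuringElement(cv2.MORPH_ELLIPSE,(25,25)))
    n,l,st,c=cv2.connectedComponentsWithStats(m); out=[]
    for i in range(1,n):
        if amin<st[i,4]<amax: out.append((st[i,4],*(np.array([box[0],box[1]])+(c[i]+.5)/8-.5)))
    return out
E
python3 - <<'E'
from fit import *
t=dict(np.load('top9.npz')); s=dict(np.load('scene9.npz'))
for n,d,box in(('top',t,(160,150,240,215)),('scene',s,(245,110,335,195))):
  for thr in (90,110):
    H=holes(d,box,thr,1500,30000); print(n,thr)
    for a,u,v in H: print(a,(u,v),px(d,u,v,31))
E
```

```text
top 90
3319 (np.float64(198.01263558300693), np.float64(171.81475971678216)) [531.666 302.115  31.   ]
3570 (np.float64(204.2339985994398), np.float64(186.0373949579832)) [481.069 252.147  31.   ]
2737 (np.float64(175.85063481914506), np.float64(189.31848282791378)) [426.861 353.333  31.   ]
13202 (np.float64(224.9055730192395), np.float64(201.37470648386608)) [447.887 147.795  31.   ]
7654 (np.float64(167.83884243532793), np.float64(211.30668604651163)) [328.149 341.976  31.   ]
top 110
4183 (np.float64(198.01657004542193), np.float64(171.85027193401865)) [531.521 302.033  31.   ]
4451 (np.float64(175.5060800943608), np.float64(188.55444001348013)) [429.476 356.088  31.   ]
4438 (np.float64(204.2382266786841), np.float64(186.07706173952232)) [480.911 252.06   31.   ]
8995 (np.float64(168.62994024458033), np.float64(211.0743399110617)) [330.16  339.485  31.   ]
scene 90
3500 (np.float64(279.8997857142857), np.float64(114.28732142857143)) [342.399 566.716  31.   ]
19190 (np.float64(331.05866336633665), np.float64(175.088516154247)) [666.585 294.724  31.   ]
1529 (np.float64(296.75061314584696), np.float64(162.46611347285807)) [530.814 303.435  31.   ]
scene 110
6328 (np.float64(280.40747471554994), np.float64(113.65261536030341)) [342.264 572.171  31.   ]
2013 (np.float64(276.113108544461), np.float64(139.18600968703427)) [403.079 398.571  31.   ]
21099 (np.float64(330.96716372813876), np.float64(173.71045132470732)) [663.776 301.693  31.   ]
2338 (np.float64(296.8465568862275), np.float64(162.47893498716851)) [531.156 303.53   31.   ]
2360 (np.float64(278.6997881355932), np.float64(165.8364936440678)) [480.186 255.237  31.   ]
```

Run:
```python
from fit import *
t=dict(np.load('top9.npz')); s=dict(np.load('scene9.npz'))
def overlay(d,box,sc,axis,ang,name):
    im=d['frame'][:,:,::-1][box[1]:box[3],box[0]:box[2]]; im=cv2.resize(np.ascontiguousarray(im),None,fx=sc,fy=sc,interpolation=2)
    P=lambda p:tuple(int(x) for x in np.round((proj(d,np.array(p,float))-box[:2]+.5)*sc-.5))
    e=np.array([np.cos(ang),np.sin(ang),0]);f=np.array([-e[1],e[0],0]);A=np.array([*axis,0])
    c=[(80,14),(80,-14),(98,-14),(98,14)]
    for z in (84,14):
        pts=[P(A+a*e+b*f+[0,0,z]) for a,b in c]
        for i in range(4): cv2.line(im,pts[i],pts[(i+1)%4],(0,0,255),1)
    for a,b in c: cv2.line(im,P(A+a*e+b*f+[0,0,84]),P(A+a*e+b*f+[0,0,14]),(0,255,255),1)
    for R,z in((108,14),(70,31)):
        q=[P(A+[R*np.cos(x),R*np.sin(x),z]) for x in np.linspace(0,6.283,60)]
        cv2.polylines(im,[np.array(q)],True,(0,200,0),1)
    cv2.imwrite('pics/'+name,im)
for k,a in enumerate((2.28,2.35,2.42)):
    overlay(t,(160,155,225,210),6,(491.9,291.7),a,'o%d.png'%k)
a=[cv2.imread('pics/o%d.png'%k) for k in range(3)]
z=np.vstack([np.hstack([a[0],a[1]]),np.hstack([a[2],cv2.resize(np.ascontiguousarray(t['frame'][155:210,160:225,::-1]),None,fx=6,fy=6,interpolation=2)])]); cv2.imwrite('pics/o_top.png',z[:,:780])
print(z.shape)
overlay(s,(245,110,335,195),8,(491.9,291.7),2.35,'o_sc.png')
```

```text
(660, 780, 3)
```

View pics/o_top.png

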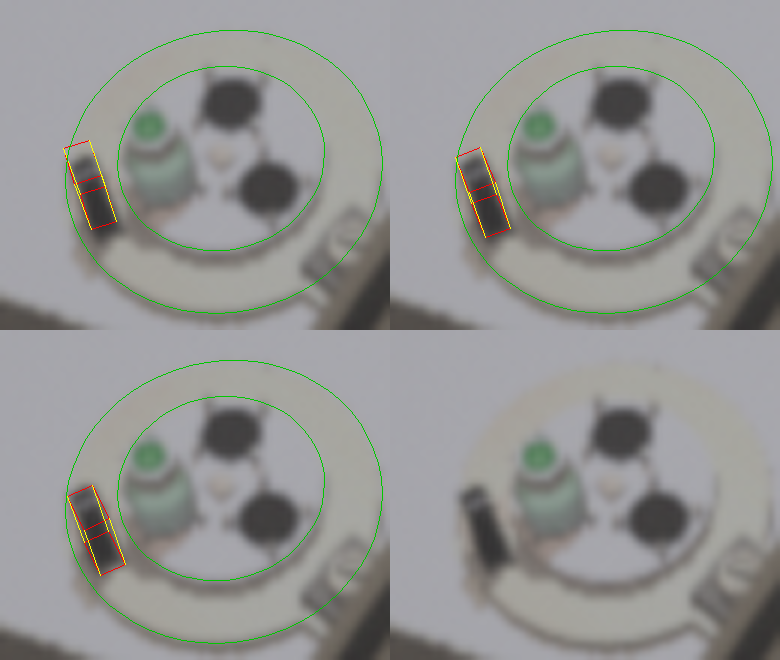

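View pics/o_sc.png

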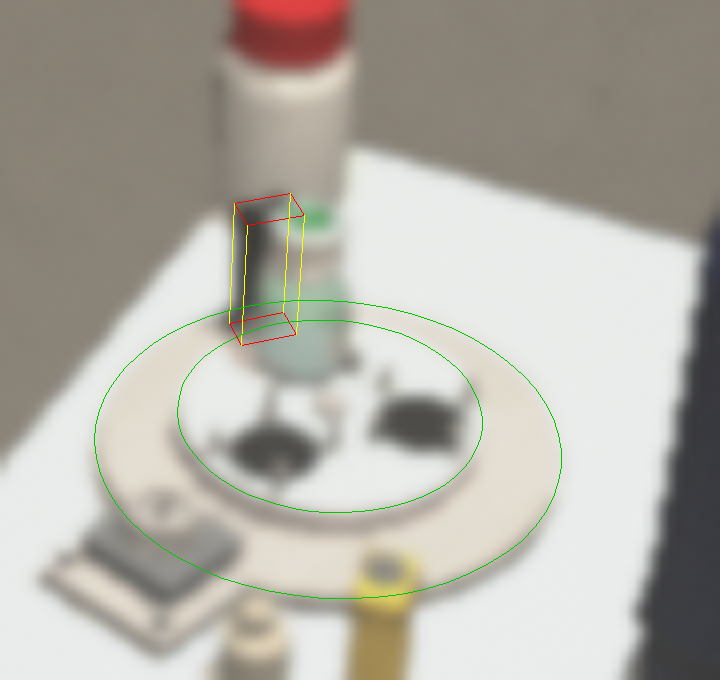

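Run:
```python
from fit import *
t=dict(np.load('top9.npz')); s=dict(np.load('scene9.npz'))
def ren(d,box,sc,axis,ang,z0=14):
    P=lambda p:(proj(d,np.array(p,float))-box[:2]+.5)*sc-.5
    e=np.array([np.cos(ang),np.sin(ang),0]);f=np.array([-e[1],e[0],0]);A=np.array([*axis,0])
    q=np.array([P(A+a*e+b*f+[0,0,z]) for a in(80,98) for b in(14,-14) for z in(z0,84)])
    h=cv2.convexHull(np.round(q).astype(np.int32)); m=np.zeros(((box[3]-box[1])*sc,(box[2]-box[0])*sc),np.float32); cv2.fillPoly(m,[h],1); return m
box=(165,170,185,205);sc=8
g=cv2.cvtColor(t['frame'],cv2.COLOR_RGB2GRAY)[box[1]:box[3],box[0]:box[2]].astype(np.float32)
print(g.astype(int)[8:30:1])
G=cv2.resize(g,None,fx=sc,fy=sc,interpolation=2)
for z0 in (14,25,40):
  best=[]
  for ang in np.arange(2.2,2.6,.01):
    m=cv2.GaussianBlur(ren(t,box,sc,(491.9,291.7),ang,z0),(0,0),sc*0.9)
    sel=cv2.dilate(m,np.ones((41,41)))>.02
    c=np.corrcoef(m[sel],-G[sel])[0,1]; best.append((c,ang))
  print(z0,sorted(best)[-4:])
# with the axis shift free
best=[]
for ang in np.arange(2.2,2.6,.02):
  for r in np.arange(-6,7,2):
    ax=np.array([491.9,291.7])+r*np.array([np.cos(ang),np.sin(ang)])
    m=cv2.GaussianBlur(ren(t,box,sc,ax,ang,14),(0,0),sc*0.9); sel=cv2.dilate(m,np.ones((41,41)))>.02
    best.append((np.corrcoef(m[sel],-G[sel])[0,1],ang,r))
print(sorted(best)[-6:])
b2=(268,128,284,155); im=s['frame'][b2[1]:b2[3],b2[0]:b2[2]]; print(cv2.cvtColor(s['frame'],cv2.COLOR_RGB2GRAY)[134:152,268:290])
for ang in (2.28,2.35,2.42):
  e=np.array([np.cos(ang),np.sin(ang),0]);f=np.array([-e[1],e[0],0]);A=np.array([491.9,291.7,0])
  print(ang,[ (z,[proj(s,A+a*e+b*f+[0,0,z]) for a,b in((80,14),(98,14),(80,-14))]) for z in (84,50)])
```

```text
[[166 166 167 167 166 166 166 163 163 164 163 164 164 165 163 155 140 136
  133 131]
 [167 166 166 166 166 167 165 162 161 161 162 164 164 164 162 147 127 129
  135 139]
 [166 167 166 166 167 166 163 157 148 144 149 159 164 165 159 142 119 113
  115 116]
 [166 166 167 166 166 163 153 137 114 101 118 147 162 164 156 138 121 118
  116 114]
 [166 166 166 166 166 158 134 101  83  84 100 132 156 161 157 142 125 126
  130 132]
 [166 166 166 167 166 158 130  93  88  95 100 121 146 157 159 152 133 131
  139 143]
 [165 166 167 166 166 160 139 106  95  90  81  92 125 151 158 155 143 130
  135 140]
 [165 166 167 166 166 161 142 115  83  69  63  77 113 148 155 149 142 126
  125 130]
 [166 166 166 166 166 161 147 127  86  59  58  65  97 138 149 138 130 119
  117 121]
 [166 166 166 166 166 161 148 137  95  61  54  58  80 121 145 136 125 117
  114 116]
 [166 166 166 166 166 160 149 142 105  66  54  54  69 106 141 144 126 122
  116 112]
 [166 166 167 166 165 162 153 145 114  74  54  53  59  85 125 142 125 123
  117 108]
 [166 166 166 166 166 164 159 148 121  79  55  54  55  70 109 135 123 116
  115 
[... 3565 characters left out ...]
126 140 153 163 171 178 177 173 166
  159 155 172 207]
 [220 214 206 194 170 142 126 124 130 138 151 162 169 174 176 177 175 171
  164 160 182 217]]
2.28 [(84, [array([276.779, 137.288]), array([275.476, 134.521]), array([284.01 , 136.301])]), (50, [array([276.402, 144.684]), array([275.122, 141.899]), array([283.526, 143.686])])]
2.35 [(84, [array([275.421, 137.668]), array([273.807, 134.945]), array([282.501, 136.378])]), (50, [array([275.065, 145.066]), array([273.477, 142.327]), array([282.039, 143.765])])]
2.42 [(84, [array([274.114, 138.105]), array([272.192, 135.439]), array([281.01 , 136.518])]), (50, [array([273.777, 145.507]), array([271.887, 142.825]), array([280.571, 143.906])])]
```

Run:
```python
from fit import *
t=dict(np.load('top9.npz'))
for ang in (2.28,2.35,2.42):
  e=np.array([np.cos(ang),np.sin(ang),0]);f=np.array([-e[1],e[0],0]);A=np.array([491.9,291.7,0])
  for z in (84,14):
    print(ang,z,*[ ((a,b),proj(t,A+a*e+b*f+[0,0,z])) for a,b in((80,14),(80,-14),(98,-14),(98,14))])
# vial cap/vial positions
f=t['frame'].astype(int); m=(f[...,1]>f[...,0]+25)&(f[...,1]>f[...,2]+15); v,u=np.where(m); k=(u>160)&(u<230)&(v>150)&(v<215); print('cap',u[k].mean(),v[k].mean(),px(t,u[k].mean(),v[k].mean(),110))
save(t,'rd2.png',(164,174,192,204),20)
```

```text
2.28 84 ((80, 14), array([176.377, 183.814])) ((80, -14), array([174.472, 177.853])) ((98, -14), array([170.074, 179.228])) ((98, 14), array([171.955, 185.206]))
2.28 14 ((80, 14), array([178.969, 191.438])) ((80, -14), array([177.109, 185.621])) ((98, -14), array([172.853, 186.963])) ((98, 14), array([174.691, 192.797]))
2.35 84 ((80, 14), array([177.047, 184.915])) ((80, -14), array([174.662, 179.105])) ((98, -14), array([170.354, 180.749])) ((98, 14), array([172.717, 186.579]))
2.35 14 ((80, 14), array([179.62 , 192.513])) ((80, -14), array([177.296, 186.843])) ((98, -14), array([173.128, 188.447])) ((98, 14), array([175.432, 194.135]))
2.42 84 ((80, 14), array([177.807, 185.969])) ((80, -14), array([174.952, 180.34 ])) ((98, -14), array([170.755, 182.245])) ((98, 14), array([173.591, 187.896]))
2.42 14 ((80, 14), array([180.358, 193.54 ])) ((80, -14), array([177.58 , 188.048])) ((98, -14), array([173.521, 189.907])) ((98, 14), array([176.282, 195.42 ]))
cap 184.3846153846154 175.6153846153846 [462.501 320.096 110.   ]
```

View pics/rd2.png

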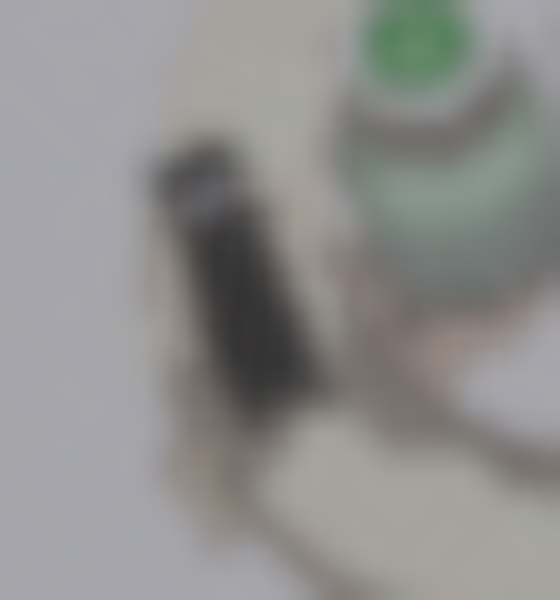

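Run:
```python
from fit import *
t=dict(np.load('top9.npz')); s=dict(np.load('scene9.npz'))
D=[grab('top')['depth'] for i in range(5)]; S=[grab('scene')['depth'] for i in range(5)]
md=lambda L:np.nanmedian(np.where(np.array(L)>0,L,np.nan),0)
t['depth']=md(D); s['depth']=md(S)
np.savez('top9.npz',**t);np.savez('scene9.npz',**s)
print('noise',np.nanmedian(np.std(D,0)))
for n,d,box in (('top',t,(168,178,184,197)),('scene',s,(271,130,279,150))):
    W=cloud(d); 
    for v in range(box[1],box[3]): print(v,' '.join('%d,%d,%d'%tuple(W[v,u]) for u in range(box[0],box[2])) if n=='scene' else ' '.join('%d'%W[v,u,2] for u in range(box[0],box[2])))
```

```text
noise 3.5375657
178 5 -5 7 -1 16 12 13 11 10 14 13 11 11 110 104 108
179 -3 0 -1 2 12 11 10 6 13 12 15 13 30 91 104 105
180 -1 -8 0 -1 14 12 10 12 9 13 13 11 29 78 96 106
181 2 0 -3 -4 13 80 79 81 6 16 17 13 45 77 82 92
182 -3 -2 -2 -6 78 86 83 86 12 16 13 9 29 72 80 78
183 2 -2 -1 11 84 87 81 93 83 14 14 15 29 72 71 80
184 -3 -3 0 14 79 82 82 80 83 13 10 14 26 24 67 73
185 -2 2 -1 11 67 80 87 83 82 85 9 13 27 29 60 69
186 -5 -1 0 11 11 81 85 84 80 76 11 14 11 27 47 58
187 -1 2 0 10 16 79 85 81 76 73 15 11 9 27 35 40
188 0 0 1 -2 16 19 77 71 68 68 58 12 11 33 27 29
189 -1 -3 0 -4 11 28 65 67 59 55 52 12 17 16 30 46
190 1 -4 -1 -3 13 11 43 52 54 47 48 20 9 18 28 29
191 -2 -1 0 -3 10 11 20 46 45 37 41 32 13 13 10 29
192 -4 0 1 2 -1 18 13 37 37 31 32 24 22 14 8 16
193 -3 0 -4 -6 0 12 16 19 31 25 25 20 18 15 16 14
194 -1 2 -3 -2 -6 13 12 15 17 26 15 11 13 15 11 11
195 -2 0 -3 -3 -1 -2 9 13 18 16 15 17 8 9 9 12
196 -2 1 2 -3 0 2 6 12 16 7 11 12 14 13 10 12
130 315,542,-42 360,451,27 369,441,36 373,441,38 379,438,41 385,434,46 388,437,45 391,440,44
131 316,540,-46 360,450,23 368,443,30 374
[... 974 characters left out ...]
80,411,0 382,415,0 417,347,55 423,341,61 428,340,63 430,345,61 432,348,60
143 379,404,0 382,407,0 387,405,3 416,349,49 424,339,58 428,339,59 429,346,55 446,317,80
144 381,399,0 385,399,0 388,403,0 418,345,48 424,340,53 429,339,55 430,345,52 449,311,81
145 384,392,0 388,393,1 391,396,0 417,347,42 423,342,47 428,341,49 445,311,74 450,308,79
146 387,387,0 390,389,0 394,391,0 418,346,37 424,341,43 427,343,43 447,306,74 450,308,74
147 389,382,0 393,383,0 397,384,0 418,345,33 424,341,38 428,341,40 446,310,67 452,303,74
148 393,375,0 396,376,0 412,351,22 418,345,28 425,339,35 427,345,32 447,308,64 453,303,70
149 404,350,15 407,353,14 414,345,23 420,343,26 425,340,29 438,319,49 447,308,59 454,302,66
```

Run:
```python
from fit import *
t=dict(np.load('top9.npz')); s=dict(np.load('scene9.npz'))
for n,d,box in (('top',t,(160,150,240,215)),('scene',s,(245,110,335,195))):
    W=cloud(d); sub=np.zeros(W.shape[:2],bool); sub[box[1]:box[3],box[0]:box[2]]=1
    Z=W[...,2]
    # reader top face
    near=(np.hypot(W[...,0]-430,W[...,1]-355)<32)
    m=sub&near&(abs(Z-83)<5); v,u=np.where(m); P=np.array([px(d,a,b,84) for a,b in zip(u,v)]); print(n,'reader top',m.sum(),P.mean(0),cv2.minAreaRect(P[:,:2].astype(np.float32)))
    # vial cap
    m=sub&(abs(Z-109)<5)&(np.hypot(W[...,0]-462,W[...,1]-320)<40); v,u=np.where(m); P=np.array([px(d,a,b,110) for a,b in zip(u,v)]); 
    if len(P): print('cap',len(P),P.mean(0),cv2.minEnclosingCircle(P[:,:2].astype(np.float32)))
    # carousel disc top: white at z 31 and base disc z 14
    m=sub&(abs(Z-31)<4)&(np.hypot(W[...,0]-492,W[...,1]-292)<80); P=W[m]; v,u=np.where(m); P=np.array([px(d,a,b,31) for a,b in zip(u,v)]); print('car',len(P),cv2.minEnclosingCircle(P[:,:2].astype(np.float32)))
    m=sub&(abs(Z-14)<4)&(np.hypot(W[...,0]-492,W[...,1]-292)<114); v,u=np.where(m); P=np.array([px(d,a,b,14) for a,b in zip(u,v)]); print('base',len(P),cv2.minEnclosingCircle(P[:,:2].astype(np.float32)))
    H=holes(d,box,100,1200,8000); print([px(d,u,v,31) for a,u,v in H])
```

```text
top reader top 29 [426.07  350.497  84.   ] ((430.14959716796875, 342.6338806152344), (27.46562385559082, 36.3225212097168), 28.849390029907227)
cap 52 [460.093 317.918 110.   ] ((459.9342041015625, 317.365478515625), 16.840036392211914)
car 542 ((488.9648132324219, 290.3018798828125), 70.0836410522461)
base 796 ((488.1109619140625, 288.3675537109375), 109.55724334716797)
[array([531.523, 302.028,  31.   ]), array([481.012, 252.084,  31.   ]), array([427.822, 354.336,  31.   ])]
scene reader top 24 [426.805 350.386  84.   ] ((425.4291687011719, 349.6995544433594), (18.172361373901367, 35.615150451660156), 3.680659532546997)
cap 49 [465.618 318.077 110.   ] ((465.9262390136719, 317.39617919921875), 19.412025451660156)
car 592 ((494.834716796875, 291.89581298828125), 71.40640258789062)
base 739 ((494.5292053222656, 290.8692932128906), 110.31996154785156)
[array([343.048, 569.481,  31.   ]), array([402.06 , 400.924,  31.   ]), array([531.039, 303.568,  31.   ]), array([478.509, 255.333,  31.   ])]
```

Run:
```python
from fit import *
from scipy.ndimage import map_coordinates, gaussian_filter
t=dict(np.load('top9.npz')); s=dict(np.load('scene9.npz'))
th=np.linspace(0,2*np.pi,180,endpoint=False)
def samp(d,img,ax,R,z,sel):
    T=th[sel]; p=np.stack([ax[0]+R*np.cos(T),ax[1]+R*np.sin(T),np.full(len(T),z)],1); q=np.array([proj(d,x) for x in p]); return map_coordinates(img,[q[:,1],q[:,0]],order=1)
for n,d in(('top',t),('scene',s)):
    f=d['frame'].astype(float)
    sat=f[...,0]-f[...,2]; g=f.mean(2)
    # usable angles: exclude reader (2.0-2.8), housing (-2.2..-1.5), and for scene yellow handle
    ang=(th+np.pi)%(2*np.pi)-np.pi
    sel=~((ang>1.9)&(ang<2.85))&~((ang>-2.6)&(ang<-1.2)) 
    if n=='scene': sel&=~((ang>-1.25)&(ang<-0.3))
    best=[]
    for x in np.arange(484,500,1.):
      for y in np.arange(284,300,1.):
        a=samp(d,sat,(x,y),105,14,sel)-samp(d,sat,(x,y),111,14,sel); best.append((a.mean(),x,y))
    b=sorted(best)[-6:]; print(n,'base sat',b)
```

```text
top base sat [(np.float64(6.190658452171338), np.float64(487.0), np.float64(291.0)), (np.float64(6.2054657101857424), np.float64(488.0), np.float64(291.0)), (np.float64(6.224757792001154), np.float64(487.0), np.float64(289.0)), (np.float64(6.231864239316049), np.float64(488.0), np.float64(289.0)), (np.float64(6.271080406850047), np.float64(487.0), np.float64(290.0)), (np.float64(6.2991586158728055), np.float64(488.0), np.float64(290.0))]
scene base sat [(np.float64(9.311445573685837), np.float64(493.0), np.float64(290.0)), (np.float64(9.345107591964238), np.float64(493.0), np.float64(288.0)), (np.float64(9.362729368540867), np.float64(494.0), np.float64(287.0)), (np.float64(9.37133510974438), np.float64(493.0), np.float64(289.0)), (np.float64(9.40089679010782), np.float64(494.0), np.float64(289.0)), (np.float64(9.421492126566894), np.float64(494.0), np.float64(288.0))]
```

Run:
```python
from fit import *
t=dict(np.load('top9.npz')); s=dict(np.load('scene9.npz'))
def ren(d,box,sc,axis,ang,z0=14):
    P=lambda p:(proj(d,np.array(p,float))-box[:2]+.5)*sc-.5
    e=np.array([np.cos(ang),np.sin(ang),0]);f=np.array([-e[1],e[0],0]);A=np.array([*axis,0])
    q=np.array([P(A+a*e+b*f+[0,0,z]) for a in(80,98) for b in(14,-14) for z in(z0,84)])
    h=cv2.convexHull(np.round(q).astype(np.int32)); m=np.zeros(((box[3]-box[1])*sc,(box[2]-box[0])*sc),np.float32); cv2.fillPoly(m,[h],1); return m
box=(165,170,185,205);sc=8
g=cv2.cvtColor(t['frame'],cv2.COLOR_RGB2GRAY)[box[1]:box[3],box[0]:box[2]].astype(np.float32)
G=cv2.resize(g,None,fx=sc,fy=sc,interpolation=2)
Wd=cloud(t)[...,2][box[1]:box[3],box[0]:box[2]].astype(np.float32)
DM=-cv2.resize((Wd>22).astype(np.float32),None,fx=sc,fy=sc,interpolation=cv2.INTER_LINEAR)
for ax in ((488,290),(488.6,289.5),(489.5,290.5)):
 for name,I in (('col',G),('dep',DM)):
  best=[]
  for ang in np.arange(2.2,2.6,.01):
    m=cv2.GaussianBlur(ren(t,box,sc,ax,ang,14 if name=='col' else 24),(0,0),sc*0.9 if name=='col' else sc*.4)
    sel=cv2.dilate(m,np.ones((33,33)))>.02; sel[:,14*sc:]&=m[:,14*sc:]>0.02
    best.append((np.corrcoef(m[sel],-I[sel])[0,1],ang))
  print(ax,name,[(round(a,3),round(b,2)) for a,b in sorted(best)[-3:]])
for ang in (2.28,2.35,2.42):
  e=np.array([np.cos(ang),np.sin(ang),0]);f=np.array([-e[1],e[0],0]);A=np.array([494,289.5,0])
  print(ang,[proj(s,A+a*e+b*f+[0,0,50])[0] for a,b in((80,14),(98,14))], 'corner',(A+80*e+14*f)[:2])
# vial dir by hole z
for n,d,h in (('t',t,[(198.015,171.83),(204.236,186.055)]),('s',s,[(296.80,162.47),(278.70,165.84)])):
  for z in (31,37):
    a,b=[px(d,*p,z) for p in h]; v=a-b; m=(a+b)/2; pd=np.array([-v[1],v[0]])/np.hypot(*v[:2]); print(n,z,'vial dir',np.arctan2(*pd[::-1]),'axis',m[:2]+20.5*pd,np.hypot(*v[:2]))
```

```text
(488, 290) col [(np.float64(0.921), np.float64(2.37)), (np.float64(0.924), np.float64(2.38)), (np.float64(0.925), np.float64(2.39))]
(488, 290) dep [(np.float64(0.923), np.float64(2.36)), (np.float64(0.924), np.float64(2.38)), (np.float64(0.927), np.float64(2.37))]
(488.6, 289.5) col [(np.float64(0.922), np.float64(2.4)), (np.float64(0.925), np.float64(2.39)), (np.float64(0.926), np.float64(2.38))]
(488.6, 289.5) dep [(np.float64(0.951), np.float64(2.38)), (np.float64(0.953), np.float64(2.36)), (np.float64(0.953), np.float64(2.37))]
(489.5, 290.5) col [(np.float64(0.923), np.float64(2.41)), (np.float64(0.924), np.float64(2.39)), (np.float64(0.925), np.float64(2.4))]
(489.5, 290.5) dep [(np.float64(0.95), np.float64(2.4)), (np.float64(0.95), np.float64(2.39)), (np.float64(0.956), np.float64(2.38))]
2.28 [np.float64(276.66150243188696), np.float64(275.37737875394544)] corner [431.277 341.093]
2.35 [np.float64(275.32298474972225), np.float64(273.73107662871234)] corner [427.822 336.58 ]
2.42 [np.float64(274.033164615529), np.float64(272.1391617069973)] corner [424.691 331.836]
t 31 vial dir 2.3498616139880895 axis [491.898 291.68 ] 71.11874859178691
t 37 vial dir 2.3498616139880903 axis [489.335 289.865] 70.87741186558515
s 31 vial dir 2.3308650904205876 axis [491.465 294.217] 70.07465938621736
s 37 vial dir 2.330865090420589 axis [494.095 287.36 ] 69.63359841514965
```

The pocket now points at 2.34±0.01 rad and the reader is at 2.36±0.02 rad: the top view says 2.375, the scene view 2.345. Alignment is well within 0.06. I'll return the driver above its hole and turn it back.

Request:
servo_tool([
  [[2.4, 2.33, 0], -0.12, 0],
  [[2.4, 2.33, 0], -0.12, 0],
  [[2.4, 2.33, 0], -0.12, 0],
  [[2.4, 2.33, 0], -0.12, 0],
  [[2.4, 2.33, 0], -0.12, 0],
])

```text
clock: 13.22
eef_pos: [374.5, -456.5, 282.5]
tcp_rot: [3.141, 0.0, 1.411]
contact_force: [0.3, -0.4, -0.5]
opening: 0.245
```

Request:
servo_tool([
  [[2.4, 2.33, 0], -0.12, 0],
  [[2.4, 2.33, 0], -0.12, 0],
  [[2.4, 2.33, 0], -0.12, 0],
  [[2.4, 2.33, 0], -0.12, 0],
  [[2.4, 2.33, 0], -0.12, 0],
])

```text
clock: 13.63
eef_pos: [494.7, -339.8, 282.5]
tcp_rot: [3.141, -0.0, 0.812]
contact_force: [0.6, -0.5, -0.3]
opening: 0.244
```

Request:
servo_tool([
  [[0, 0, 0], -0.12, 0],
  [[0, 0, 0], -0.12, 0],
  [[0, 0, 0], -0.12, 0],
  [[0, 0, 0], -0.12, 0],
  [[0, 0, 0], -0.12, 0],
])

```text
clock: 14.05
eef_pos: [493.8, -340.9, 282.4]
tcp_rot: [-3.142, 0.0, 0.212]
contact_force: [-0.2, -0.5, -1.3]
opening: 0.249
```

Request:
servo_tool([
  [[0, 0, 0], -0.12, 0],
  [[0, 0, 0], -0.12, 0],
  [[0, 0, 0], -0.06, 0],
  [[0, 0, 0], 0, 0],
])

```text
clock: 14.38
eef_pos: [493.7, -341.1, 282.4]
tcp_rot: [3.142, -0.0, -0.085]
contact_force: [0.1, 0.0, -1.2]
opening: 0.249
```

Request:
servo_tool([
  [[0, 0, -2], 0, 0],
  [[0, 0, -2], 0, 0],
  [[0, 0, 0], 0, 0],
  [[0, 0, 0], 0, 0],
])

```text
clock: 14.72
eef_pos: [493.1, -340.7, 241.7]
tcp_rot: [-3.14, 0.002, -0.081]
contact_force: [0.2, -0.4, -0.0]
opening: 0.249
```

Run:
```python
from h import *
np.set_printoptions(precision=2,suppress=True)
fs=[grab('scene') for i in range(4)]; d=fs[-1]
d['frame']=np.mean([f['frame'] for f in fs],0).astype(np.uint8)
save(d,'s11.png',(145,220,225,310),8)
t=grab('top');save(t,'t11.png',(310,190,390,250),9)
s=r.sense();print(s['eef_pos'],s['tcp_rot'],s['contact_force'],s['clock'])
p=s['eef_pos']
for z in (p[2]-107.8,p[2]-43): print((proj(d,np.array([p[0],p[1],z]))-[145,220]+.44)*8)
```

```text
[ 494.22 -341.42  243.62] [ 3.14 -0.   -0.08] [ 0.95  0.57 -0.77] 14.9667
[328.7 410.5]
[304.36 281.11]
```

View pics/s11.png

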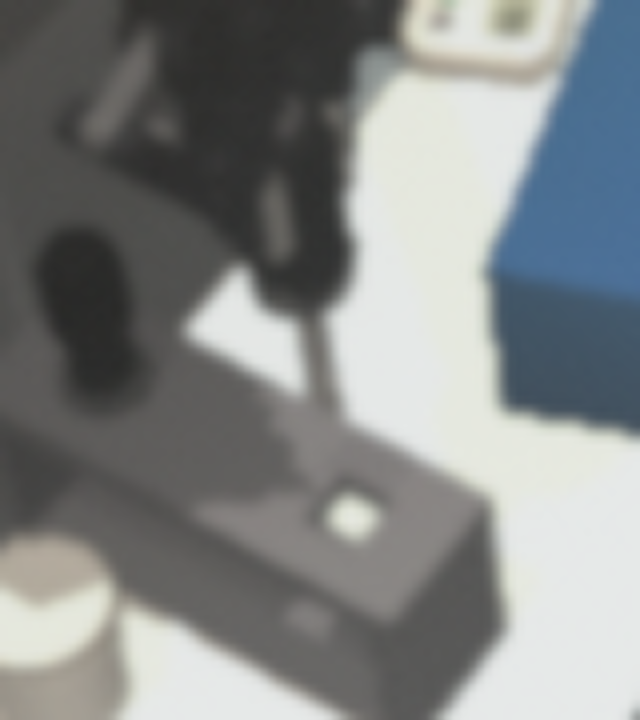

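View pics/t11.png

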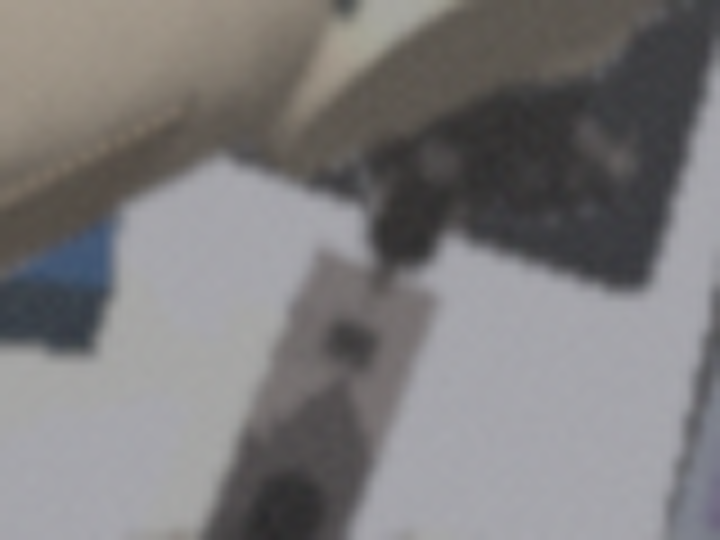

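The tip is at (331,412) and the prediction was (329,411), so the driver has not slipped or tilted. The hole is at (350,515), as before. I'll insert it.

Request:
servo_tool([
  [[0, 0, -2], 0, 0],
  [[0, 0, -2], 0, 0],
  [[0, 0, -1.5], 0, 0],
  [[0, 0, -0.5], 0, 0],
  [[0, 0, 0], 0, 0],
])

```text
clock: 15.38
eef_pos: [493.2, -340.7, 181.7]
tcp_rot: [-3.141, 0.002, -0.082]
contact_force: [-1.1, 0.3, -1.2]
opening: 0.247
```

Request:
servo_tool([
  [[0, 0, -1.5], 0, 0],
  [[0, 0, -1.5], 0, 0],
  [[0, 0, -1], 0, 0],
  [[0, 0, -1], 0, 0],
  [[0, 0, 0], 0, 0],
])

```text
clock: 15.8
eef_pos: [493.2, -340.7, 131.2]
tcp_rot: [-3.141, 0.002, -0.082]
contact_force: [-0.7, 0.6, -2.0]
opening: 0.245
```

Commanded z is 132.4 and the seat is at about 122.5.

Request:
servo_tool([
  [[0, 0, -0.4], 0, 0],
  [[0, 0, -0.3], 0, 0],
  [[0, 0, -0.2], 0, 0],
  [[0, 0, 0], 0, 0],
])

```text
clock: 16.13
eef_pos: [494.0, -341.2, 123.7]
tcp_rot: [3.141, -0.001, -0.082]
contact_force: [0.1, -0.6, -1.4]
opening: 0.245
```

Request:
servo_tool([
  [[0, 0, -0.1], 0, 0],
  [[0, 0, 0], 0, 0],
])

```text
clock: 16.3
eef_pos: [494.0, -341.3, 123.5]
tcp_rot: [3.141, -0.001, -0.082]
contact_force: [-3.2, 1.6, 6.9]
opening: 0.246
```

It is seated on the rack (+6.9 N). I'll release and rise.

Request:
servo_tool([
  [[0, 0, 0], 0, 3],
  [[0, 0, 0], 0, 4],
  [[0, 0, 0], 0, 6],
  [[0, 0, 0], 0, 6],
  [[0, 0, 0], 0, 6],
])

```text
clock: 16.72
eef_pos: [493.7, -341.1, 122.3]
tcp_rot: [-3.142, 0.0, -0.082]
contact_force: [-0.3, 0.5, 0.5]
opening: 0.702
```

Request:
servo_tool([
  [[0, 0, 1], 0, 6],
  [[0, 0, 3], 0, 6],
  [[0, 0, 4], 0, 6],
  [[0, 0, 4], 0, 6],
  [[0, 0, 0], 0, 6],
])

```text
clock: 17.13
eef_pos: [497.0, -343.3, 251.3]
tcp_rot: [3.136, -0.01, -0.082]
contact_force: [0.9, -0.8, 0.1]
opening: 0.702
```

Request:
servo_tool([
  [[-2.4, -2.3, 1], 0, 6],
  [[-2.4, -2.3, 1], 0, 6],
  [[-2.4, -2.3, 0], 0, 6],
  [[-2.4, -2.3, 0], 0, 6],
  [[-2.4, -2.3, 0], 0, 6],
])

```text
clock: 17.55
eef_pos: [372.6, -457.0, 263.4]
tcp_rot: [3.141, -0.001, -0.082]
contact_force: [-0.3, 0.0, -0.1]
opening: 0.701
```

Request:
servo_tool([
  [[-2.4, -2.3, 0], 0, 6],
  [[-2.4, -2.3, 0], 0, 6],
  [[-2.4, -2.3, 0], 0, 6],
  [[-2.4, -2.3, 0], 0, 6],
  [[0, 0, 0], 0, 6],
])

```text
clock: 17.97
eef_pos: [273.9, -551.6, 263.0]
tcp_rot: [3.139, 0.001, -0.085]
contact_force: [0.5, 0.6, 1.0]
opening: 0.701
```

Run:
```python
from fit import *
fs=[grab('scene') for i in range(5)]; d=fs[-1]
d['frame']=np.mean([f['frame'] for f in fs],0).astype(np.uint8); save(d,'s12.png',(130,235,220,325),8); np.savez('scene12.npz',**d)
fs=[grab('top') for i in range(5)]; t=fs[-1]
t['frame']=np.mean([f['frame'] for f in fs],0).astype(np.uint8); save(t,'t12.png',(160,150,240,215),9)
H=holes(t,(160,150,240,215),100,2500,8000); print([(u,v) for a,u,v in H])
W=cloud(d); X,Y,Z=W[...,0],W[...,1],W[...,2]
m=(Z>146)&(Z<162)&(abs(X-494)<30)&(abs(Y+340)<30); P=W[m]; print('flat top',len(P),np.median(P,0),cv2.minAreaRect(P[:,:2].astype(np.float32)))
s=r.sense();print(s['eef_pos'],s['contact_force'],s['clock'])
```

```text
[(np.float64(198.0187082777036), np.float64(171.84003671562084)), (np.float64(175.55204680334504), np.float64(188.54934920420826)), (np.float64(204.2331030150754), np.float64(186.04839824120603))]
flat top 100 [ 496.967 -344.797  153.015] ((494.44384765625, -342.07269287109375), (21.526670455932617, 29.114133834838867), 84.9246597290039)
[ 278.394 -547.562  262.49 ] [ 0.048 -0.061  0.111] 18.4667
```

View pics/s12.png

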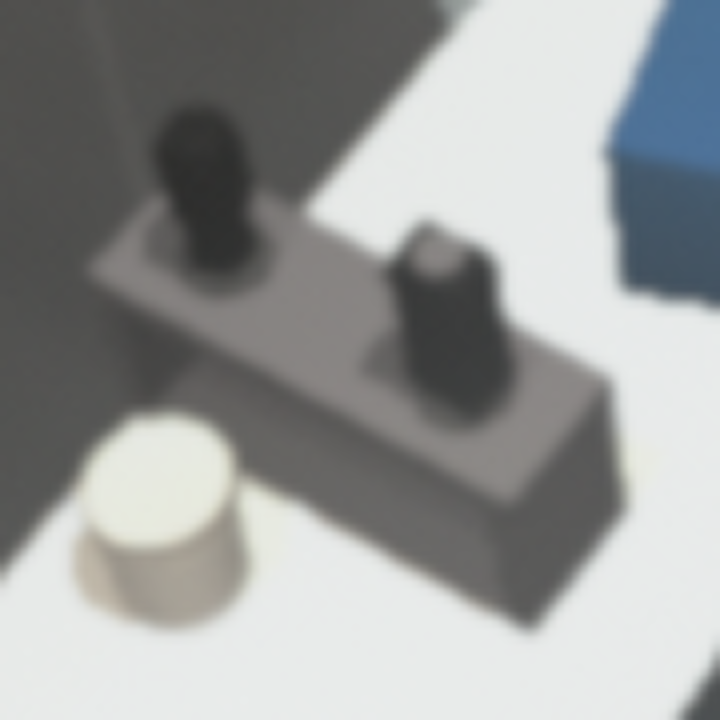

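View pics/t12.png

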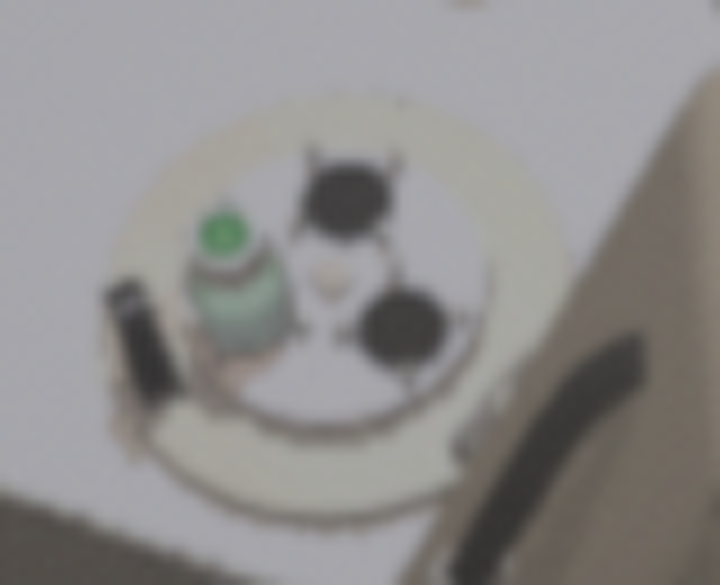

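The driver is back in its hole: the handle top measures (494.4,-342.1,153.0), against (494.9,-340.9,152.8) at the start. The carousel is unchanged and the nut driver and pot have not moved. I'll hand in.

Run:
```python
from rig import r
print(r.sense()['qvel']); print(r.sign_off())
```

```text
[-4.32489708e-03  2.12331967e-03 -7.51296810e-04  8.14576109e-05
 -2.38238815e-03 -9.33052872e-04]
the job is handed in; nothing more can be done
None
```

The vial now stands in front of the reader and the flat driver is back in its rack hole. I handed the job in at about 18.5 s, and no verdict was reported.

**What I did:** I took the flat driver from the rack and seated it in the slot, touching the floor at about 12 N. I then turned the screw about 2.1 rad anticlockwise in one bite, keeping it seated. After that I put the driver back, released it and moved the arm clear.

**Last checks:**
- **Alignment:** the vial pocket points at 2.33–2.35 rad and the reader at 2.345–2.375 rad. The estimated error is about 0.02 rad, within the 0.06 limit.
- **Disagreement between views:** the top view suggests the carousel is about 0.025 rad past square, and the scene view about 0.015 rad short. Both are within the limit, so I did not correct further.
- **Driver:** it is upright with its handle top at the starting height (153 mm) and about 1.3 mm from its starting position.
- **Other things:** the vial is upright in its pocket, and the nut driver and rack pot look unmoved. I did not re-measure the other bystanders one by one at the end.

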